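# Fetch the can from behind the tins

## Task

First clear all three tins off the shelf board onto the aluminium tray, standing up; then, while all three are there, fetch the low steel can from behind and stand it in the middle of the scale's round plate. After that put the tins back on the board, each upright in the middle of the spot of its own colour; leave the can on the scale, and leave the honey jar where it stands throughout.

Things in the scene. Friction and masses are not known exactly. Their poses are not given: they have to be found in the camera images.
- tin_green_mid (a point): Tin with a green lid and a green band round its white side: upright cylinder, 56 mm across, 90 mm tall, about 0.3 kg, lid the full width. The point is its centre, 45 mm above its foot; z is up the axis. At the start it stands in the front row of the shelf board, on any of the three coloured spots.
- tin_red_mid (a point): Tin with a red lid and a red band round its white side: upright cylinder, 56 mm across, 90 mm tall, about 0.3 kg, lid the full width. The point is its centre, 45 mm above its foot; z is up the axis. At the start it stands in the front row of the shelf board, on any of the three coloured spots.
- tin_yellow_mid (a point): Tin with a yellow lid and a yellow band round its white side: upright cylinder, 56 mm across, 90 mm tall, about 0.3 kg, lid the full width. The point is its centre, 45 mm above its foot; z is up the axis. At the start it stands in the front row of the shelf board, on any of the three coloured spots.
- can_mid (a point): Low steel storage can with a small blue dot (36 mm) on its steel lid: upright cylinder, 57 mm across, 40 mm tall, about 0.25 kg. The point is its centre, 20 mm above its foot; z is up. It starts in the back row of the shelf board (about 64 mm farther from the robot than the tins, towards one end), lower than the tins and with only some 10 mm between it and the tin before it, so an open gripper does not fit round it until they are cleared.
- jar_mid (a point): Amber glass honey jar with a white lid: 46 mm across, 62 mm tall, in the back row of the board about 140 mm from the steel can, towards the other end. The point is its centre, 31 mm above its foot. It is not to be moved.
- spot_green: Flat green round spot, 82 mm across, printed on the shelf board, with a small green tag on the board's front edge before it; fixed. The origin is the spot's centre on the board's top, which is 18 mm above the bench; x points to the board's back, y along its row. The three spots lie in one row along y, 90 mm apart, in any order. The board is 190 x 300 mm, its rear lip 34 mm above the bench.
- spot_red: Flat red round spot, 82 mm across, printed on the shelf board, with a small red tag on the board's front edge before it; fixed. The origin is the spot's centre on the board's top, which is 18 mm above the bench; x points to the board's back, y along its row. The three spots lie in one row along y, 90 mm apart, in any order. The board is 190 x 300 mm, its rear lip 34 mm above the bench.
- spot_yellow: Flat yellow round spot, 82 mm across, printed on the shelf board, with a small yellow tag on the board's front edge before it; fixed. The origin is the spot's centre on the board's top, which is 18 mm above the bench; x points to the board's back, y along its row. The three spots lie in one row along y, 90 mm apart, in any order. The board is 190 x 300 mm, its rear lip 34 mm above the bench.
- tray: Flat aluminium tray beside the board (on either side of it), empty at the start, fixed: 290 mm along its x, 110 mm along its y, rim 4 mm thick and 11 mm high. Origin: centre of its underside on the bench; the inner floor is 4 mm above it and measures 282 x 102 mm, room for the three tins in a row along x.
- scale_plate (a point): Round steel plate of the white kitchen scale, 88 mm across, on the other side of the board from the tray; fixed, it does not sink. The point is the centre of the plate's top, 42 mm above the bench; x points away from the display. The scale's white base is 160 x 130 mm, 26 mm high.

How it is judged:
By the outcome, as a careful person would: the job done as asked, in the order asked, and still so for the second after the job is handed in, with the robot touching nothing.
It also fails if it takes over 136 s, if anything falls off the work surface, if the arm or the gripper's body presses on something with over 40 N, if the wrist force passes 120 N, or if a joint passes its speed limit or range.

## Robot

A 6-joint arm with a two-finger parallel gripper is mounted at the origin on the work surface. World frame = base frame: x ahead of the robot, y to its left, z up, the work surface at z = 0. Lengths are in mm, angles in rad, forces in N, time in s.
With the tool pointing down it reaches from about 300 to 775 mm from the base axis. Payload 14.6 kg.
Tool frame: the origin (TCP) lies midway between the tips of the shut fingers; the grasp point (between the pads) lies 19 mm behind it (manip.tcp_to_grasp is the distance from the TCP to the grasp point, in mm); z points along the fingers, x is the direction in which the jaws open and shut, and the axes are right-handed (so a half turn about z gives the same grasp; the last joint's range is limited). The gripper opens to 94 mm and grips with 3 to 60 N. Pads are 16 mm wide; open, the fingers measure 119 mm over their backs; the gripper's body (75 mm by 177 mm) begins 78 mm behind the grasp point.
Start: joints at [1.052, 0.3, 1.521, -0, 1.321, -0.067], TCP at [240.118, 494.806, 205.446] pointing down, gripper open.
Joint ranges: [-3.03, 3.03], [-0.79, 2.21], [0.23, 2.52], [-1.04, 4.18], [0, 3.07], [-2.55, 2.55]. Speed limits (rad/s): [2.22, 2.22, 2.57, 3.14, 3.14, 3.14].

## Interface

Orientations are given as [roll, pitch, yaw] about the fixed x, y, z axes, in that order (R = Rz(yaw) Ry(pitch) Rx(roll)).
In Python, from cell import manip gives the robot as it stands.
- The arm moves only by the tool arm_command, never from a script. Its argument "steps" is a list of rows, each a list of 3 entries, a list of its own where there are three numbers: the opening, from 0 (shut) to 1 (fully open), then the shift along the tool's x, y, z in cm, then the turn about the tool's z in rad. A call has 1 to 5 rows; each row shifts and turns the commanded pose from where the row before left it, along the tool's axes as they then stand; what a row does not reach is not made up. A row lasts 1/12 s, in which the tool goes at most 41.7 mm and 7.16 degrees, less where a joint would pass 70% of its speed; a pose out of reach is approached as far as the arm can. A call with a gripper value outside its range is refused whole. The fingers move at their own pace and stop on an object; "force" is the grip in N (left out, the last holds). Time passes only in rows, so rows that do not move let the fingers close. It gives the time, the measured TCP pose, the force and the opening at its end, in the units of the state.
- manip.read_state(): the state, without advancing time (a new reading comes with each control period).
- manip.camera(name): name is "scene" or "top"; returns (picture, depth): 384x512x3 uint8, red, green, blue; 384x512 float32, mm along the optical axis (not along the pixel's ray), 0 where there is no reading.
- manip.calibration(name): a dict with "fx", "fy", "cx", "cy" (pixels), "distortion" ([k1, k2, p1, p2, k3] as OpenCV has them; the pictures are not rectified), "R" (3x3) and "t" (3): a world point X has camera coordinates R X + t. Camera axes: x right, y down, z forward; pixel columns grow to the right and rows downward; lengths in mm; the calibration is good to about 2 mm. A picture is of the moment at which its call begins. calibration takes no time and is no camera call.
- manip.sign_off(): hands the job in, once; it reports no verdict.
The state is a dict: "clock": time; "joints": joint angles; "qd": joint speeds; "effort": joint torques, N m; "eef_pos": TCP position; "eef_rot": TCP orientation; "wrist_force": force on the tool from outside, world axes, zero at the start; "moment": the same for the moment, N m; "finger_gap": finger opening in mm.
Only numpy, scipy, OpenCV 4.12 (cv2) and the standard library are available. Lean on these libraries where they do the work, as an engineer would, in place of code of your own. Each camera call takes 0.05 s, during which the arm holds its last target.

## Working session

There is one attempt and no reset: what is moved stays moved. The work goes in short steps, Python scripts to look and compute and a tool call to move; the robot and the scene stay as the last step left them, time stands still between calls to the robot, and variables do not carry over. Pictures are saved under pics/ and viewed, and the job is handed in when it is done.

Besides the shell and the picture viewer there is one more tool, called as name(argument=value, ...), one argument or row to a line, values as JSON. arm_command: Moves the arm, as the interface text tells. Its arguments: {"type":"object","properties":{"steps":{"type":"array","items":{"type":"array"}},"force":{"type":"number"}},"required":["steps"]}

```bash
ls; mkdir -p pics; cat > h.py <<'E'
import numpy as np, cv2
from cell import manip
def snap(name,tag):
    p,d=manip.camera(name); cv2.imwrite(f'pics/{tag}.png',cv2.cvtColor(p,cv2.COLOR_RGB2BGR)); np.savez(f'pics/{tag}.npz',p=p,d=d); return p,d
E
python3 - <<'E'
from h import *
for n in ('scene','top'):
    snap(n,n+'0'); c=manip.calibration(n); print(n,c)
print(manip.read_state())
E
```

```text
pics
scene {'fx': 348.0824200265512, 'fy': 348.0824200265512, 'cx': 258.24857628995164, 'cy': 192.0569955935059, 'distortion': array([0.0152391, 0.       , 0.       , 0.       , 0.       ]), 'R': array([[-0.74394705,  0.6680635 , -0.01529551],
       [ 0.5722019 ,  0.62504051, -0.53095136],
       [-0.34514891, -0.40375182, -0.84726424]]), 't': array([ 412.94624947, -269.39154997,  997.17210111])}
top {'fx': 415.4049388983052, 'fy': 415.4049388983052, 'cx': 253.10906907115614, 'cy': 192.41256373470293, 'distortion': array([-0.02374347,  0.        ,  0.        ,  0.        ,  0.        ]), 'R': array([[ 0.02655017, -0.99963894,  0.00413292],
       [-0.99451638, -0.02683202, -0.10108022],
       [ 0.10115461, -0.00142656, -0.99486969]]), 't': array([-23.25733092, 563.99745329, 969.74481733])}
{'clock': 0.1, 'joints': array([ 1.05242086e+00,  3.00406899e-01,  1.52145272e+00,  1.05427225e-05,
        1.32070696e+00, -6.65789167e-02]), 'qd': array([ 0.00169538, -0.00074882, -0.00198569,  0.00198996,  0.00040309,
       -0.00034796]), 'effort': array([ 3.55137690e-04, -5.32654738e+01, -3.53284836e+01,  7.08750682e-02,
        2.35010160e-02, -8.40348821e-05]), 'eef_pos': array([240.00590299, 494.63762626, 204.97584803]), 'eef_rot': array([-3.14151767e+00,  9.71084925e-04,  1.11899720e+00]), 'wrist_force': array([-0.92054365,  0.1182405 ,  0.99609669]), 'moment': array([-0.02841644,  0.02884877, -0.00081393]), 'finger_gap': 93.99436561869234}
```

View pics/scene0.png

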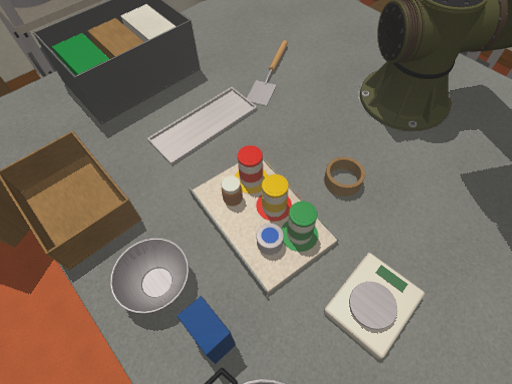

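View pics/top0.png

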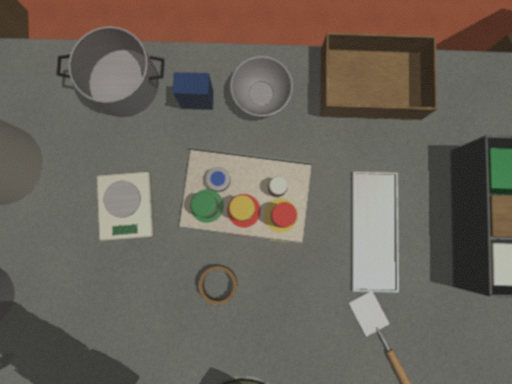

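The pictures show, in the top view: red tin at (284,214) on the yellow spot, yellow tin at (242,208) on the red spot, green tin at (206,206) on the green spot. The can is at (217,179), the jar at (278,186), the scale plate at (122,199) and the tray at (375,231). The obstacles are the wooden ring, at (217,285), and the spatula at the tray's near end.

```bash
cat >> h.py <<'E'
def ray(name,uv):
    c=manip.calibration(name);K=np.array([[c['fx'],0,c['cx']],[0,c['fy'],c['cy']],[0,0,1]])
    n=cv2.undistortPoints(np.array(uv,float).reshape(-1,1,2),K,np.array(c['distortion'],float)).reshape(-1,2)
    R=np.array(c['R']);t=np.array(c['t']);o=-R.T@t
    return o,np.c_[n,np.ones(len(n))]@R
def atz(name,uv,z):
    o,d=ray(name,uv); return o+d*((z-o[2])/d[:,2])[:,None]
def cloud(name,d):
    v,u=np.mgrid[0:384,0:512]; o,r=ray(name,np.stack([u,v],-1).reshape(-1,2))
    return (o+r*d.reshape(-1,1)).reshape(384,512,3)
def tri(uvA,uvB):
    (o1,d1),(o2,d2)=ray('scene',uvA),ray('top',uvB); d1=d1[0]/np.linalg.norm(d1[0]);d2=d2[0]/np.linalg.norm(d2[0])
    s=np.linalg.lstsq(np.c_[d1,-d2],o2-o1,rcond=None)[0]; a=o1+s[0]*d1;b=o2+s[1]*d2
    return (a+b)/2,np.linalg.norm(a-b)
def big(m):
    n,l,s,c=cv2.connectedComponentsWithStats(m.astype(np.uint8)); i=1+np.argmax(s[1:,4]); return l==i,s[i],c[i]
def colmask(p,col):
    hsv=cv2.cvtColor(p,cv2.COLOR_RGB2HSV).astype(int); H,S,V=[hsv[...,i] for i in range(3)]
    m={'red':((H<7)|(H>173))&(S>150)&(V>90),'yellow':(H>17)&(H<32)&(S>130)&(V>90),'green':(H>45)&(H<90)&(S>100)&(V>40),'blue':(H>100)&(H<130)&(S>100)}[col]
    return m
E
python3 - <<'E'
from h import *
T={n:np.load(f'pics/{n}0.npz') for n in('scene','top')}
for n in T:
    p,d=T[n]['p'],T[n]['d']; P=cloud(n,d)
    print(n,'bench z',[np.round(P[v,u],0) for u,v in ([(300,330),(60,300),(330,330)] if n=='top' else [(130,180),(420,200)])])
    # board region
    reg=(P[...,0]>200)&(P[...,0]<700)&(abs(P[...,1])<450)
    for col in('red','yellow','green','blue'):
        m=colmask(p,col)&reg&(P[...,2]>(100 if col!='blue' else 40))&(P[...,2]<(120 if col!='blue' else 75))
        if m.sum()<10: print(col,'none',m.sum());continue
        m,s,c=big(m); q=P[m]
        print(n,col,m.sum(),np.round(c,1),'z',np.round(np.median(q[:,2]),1),'mean',np.round(q.mean(0),1),'bbc',np.round((q[:,:2].max(0)+q[:,:2].min(0))/2,1),np.ptp(q[:,:2],0).round())
E
```

```text
scene bench z [array([ 727., -284.,   -3.]), array([252., 230.,  -0.])]
scene red 397 [249.5 155.6] z 106.2 mean [511.5 -74.6 106.2] bbc [510.4 -75.4] [55. 54.]
scene yellow 482 [274.7 185.7] z 106.4 mean [525.   19.7 106.4] bbc [523.   18.9] [56. 55.]
scene green 531 [302.7 213.5] z 106.6 mean [529.1 104.  106.6] bbc [528.4 104. ] [53. 53.]
scene blue 198 [269.4 234.8] z 57.2 mean [592.5  77.2  57.1] bbc [592.4  76.8] [32. 34.]
top bench z [array([ 238., -130.,   -3.]), array([293., 452.,   1.]), array([ 240., -202.,   -0.])]
top red 435 [283.9 214.4] z 107.8 mean [509.7 -77.1 107.8] bbc [509.4 -76.3] [51. 51.]
top yellow 471 [241.7 207.4] z 107.6 mean [522.5  16.3 107.6] bbc [522.5  16.7] [51. 51.]
top green 367 [201.9 204.3] z 107.6 mean [527.  104.1 107.7] bbc [527.9 102. ] [53. 49.]
top blue 136 [217.3 178. ] z 57.8 mean [593.   76.6  57.8] bbc [593.1  77.3] [29. 29.]
```

```bash
python3 - <<'E'
from h import *
T={n:np.load(f'pics/{n}0.npz') for n in('scene','top')}
p=T['top']['p'];cv2.imwrite('pics/topz.png',cv2.resize(cv2.cvtColor(p,cv2.COLOR_RGB2BGR)[140:300,90:410],None,fx=2.5,fy=2.5,interpolation=cv2.INTER_CUBIC))
p=T['scene']['p'];cv2.imwrite('pics/scenez.png',cv2.resize(cv2.cvtColor(p,cv2.COLOR_RGB2BGR)[80:360,145:430],None,fx=2.1,fy=2.1,interpolation=cv2.INTER_CUBIC))
E
```

```text
(no output)
```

View pics/topz.png

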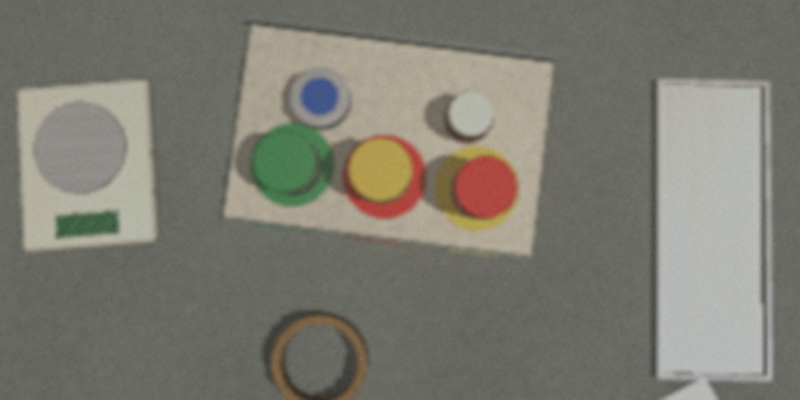

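View pics/scenez.png

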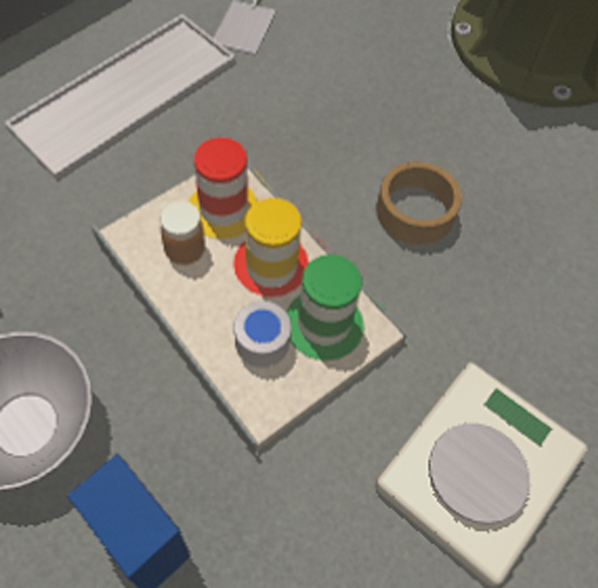

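```bash
python3 - <<'E'
from h import *
T={n:np.load(f'pics/{n}0.npz') for n in('scene','top')}
for n in T:
    p,d=T[n]['p'],T[n]['d']; P=cloud(n,d); X,Y,Z=P[...,0],P[...,1],P[...,2]
    hsv=cv2.cvtColor(p,cv2.COLOR_RGB2HSV).astype(int); S,V=hsv[...,1],hsv[...,2]
    # tray: bright, low sat
    reg=(Y<-180)&(Y>-400)&(X>330)&(X<720)
    m,s,c=big(reg&(V>125)&(S<60)); 
    q=P[m]; r=cv2.minAreaRect(q[:,:2].astype(np.float32)); print(n,'tray',s,r,'z',np.percentile(Z[m],[5,50,95]).round(1), 'bbox ctr px',c)
    # scale
    m,s,c=big((Y>200)&(Y<520)&(X>330)&(X<700)&(Z>18)); q=P[m]
    r=cv2.minAreaRect(q[:,:2].astype(np.float32)); print(n,'scale',r,np.percentile(q[:,2],[5,50,95]).round(1))
    m,s,c=big((Y>200)&(Y<520)&(X>330)&(X<700)&(Z>35)); q=P[m]
    print(n,'plate',cv2.minEnclosingCircle(q[:,:2].astype(np.float32)),q.mean(0).round(1),c.round(1))
    m,s,c=big((abs(Y)<260)&(X>400)&(X<720)&(Z>11)); q=P[m]
    print(n,'board',cv2.minAreaRect(q[(q[:,2]<40)][:,:2].astype(np.float32)))
E
```

```text
scene tray [ 110   83  166  123 8000] ((524.9385986328125, -289.9559020996094), (389.8212890625, 219.8944854736328), 0.01041459757834673) z [-3.6 -0.6  6.5] bbox ctr px [192.358125 140.496375]
scene scale ((526.0037231445312, 304.015869140625), (159.434814453125, 129.8943328857422), 5.713200569152832) [22.1 25.5 41.9]
scene plate ((540.5826416015625, 305.9583435058594), 43.987083435058594) [542.1 306.3  40.6] [372.7 305.1]
scene board ((558.3162841796875, 12.50152587890625), (300.69146728515625, 198.71539306640625), 84.19635772705078)
top tray [ 353  171   47  123 5422] ((479.6741638183594, -310.8409423828125), (298.89056396484375, 117.61909484863281), 0.33974623680114746) z [-0.   3.5 10.4] bbox ctr px [374.97694578 231.74160826]
top scale ((525.3153686523438, 302.3562927246094), (160.2725830078125, 131.0631103515625), 5.846380233764648) [21.9 26.3 42.8]
top plate ((540.0382690429688, 304.49139404296875), 44.48658752441406) [539.8 303.4  41.2] [121.6 198.7]
top board ((558.5987548828125, 9.479049682617188), (300.74725341796875, 198.4615478515625), 84.25053405761719)
```

```bash
python3 - <<'E'
from h import *
A=[(147.4,138.6),(230.7,87.1),(257.9,107.1),(172.1,163.3)]
# top zoom 2.5 offset (90,140): far-left? corners
B=[(656,79),(656,378),(771,380),(770,80)]
B=[(90+a/2.5,140+b/2.5) for a,b in B]
a=atz('scene',A,11);b=atz('top',B,11)
print(a.round(0),a.mean(0));print(b.round(0),b.mean(0))
for u,v in zip([A[1],A[0],A[2],A[3]],[B[2],B[3],B[1],B[0]]): print(tri([u],[v]))
E
```

```text
[[ 626. -357.   11.]
 [ 340. -360.   11.]
 [ 335. -246.   11.]
 [ 624. -246.   11.]] [ 481.12361498 -302.13156038   11.        ]
[[ 624. -251.   11.]
 [ 335. -252.   11.]
 [ 335. -363.   11.]
 [ 627. -364.   11.]] [ 480.22070222 -307.91519802   11.        ]
(array([ 334.7389618 , -366.03743091,    4.14594564]), np.float64(0.7872901201247384))
(array([ 625.58493009, -365.1798731 ,    4.49560226]), np.float64(4.801401599454254))
(array([ 332.41954831, -252.46042239,    4.43348203]), np.float64(4.224713155436967))
(array([ 623.70421506, -251.48972137,    5.65627581]), np.float64(3.7364095259549934))
```

```bash
cat >> h.py <<'E'
def go(x,y,z,yaw=None):
    s=manip.read_state(); w=s['eef_rot'][2]; 
    d=np.array([x,y,z])-s['eef_pos']; 
    dt=0 if yaw is None else -(yaw-w)
    if yaw is not None: w=yaw
    t=[np.cos(w)*d[0]+np.sin(w)*d[1], np.sin(w)*d[0]-np.cos(w)*d[1], -d[2]]
    print('after turn',round(dt,3),'shift cm',np.round(np.array(t)/10,2),'dist',np.linalg.norm(d).round(),'t',round(float(s['clock']),2),'F',np.round(s['wrist_force'],1))
E
python3 -c "
from h import *
go(510,-76,205,1.470)"
```

```text
after turn -0.351 shift cm [-54.06  32.6   -0.  ] dist 631.0 t 0.1 F [-0.9  0.1  1. ]
```

arm_command(
  steps=[
    [0.78, [0, 0, 0], -0.117],
    [0.78, [0, 0, 0], -0.117],
    [0.78, [0, 0, 0], -0.117],
  ],
  force=25,
)

```text
clock: 0.35
eef_pos: [240.0, 494.7, 205.1]
eef_rot: [-3.141, 0.001, 1.476]
wrist_force: [-0.1, 0.4, 0.8]
finger_gap: 77.3
```

arm_command(
  steps=[
    [0.78, [-2.7, 1.63, 0], 0],
    [0.78, [-2.7, 1.63, 0], 0],
    [0.78, [-2.7, 1.63, 0], 0],
    [0.78, [-2.7, 1.63, 0], 0],
    [0.78, [-2.7, 1.63, 0], 0],
  ],
)

```text
clock: 0.77
eef_pos: [307.8, 350.8, 205.2]
eef_rot: [-3.141, 0.0, 1.47]
wrist_force: [0.2, -0.2, 0.9]
finger_gap: 73.3
```

arm_command(
  steps=[
    [0.78, [-2.7, 1.63, 0], 0],
    [0.78, [-2.7, 1.63, 0], 0],
    [0.78, [-2.7, 1.63, 0], 0],
    [0.78, [-2.7, 1.63, 0], 0],
    [0.78, [-2.7, 1.63, 0], 0],
  ],
)

```text
clock: 1.18
eef_pos: [375.4, 208.3, 205.3]
eef_rot: [-3.141, 0.0, 1.47]
wrist_force: [0.6, 0.6, -0.8]
finger_gap: 73.3
```

arm_command(
  steps=[
    [0.78, [-2.7, 1.63, 0], 0],
    [0.78, [-2.7, 1.63, 0], 0],
    [0.78, [-2.7, 1.63, 0], 0],
    [0.78, [-2.7, 1.63, 0], 0],
    [0.78, [-2.7, 1.63, 0], 0],
  ],
)

```text
clock: 1.6
eef_pos: [442.9, 65.7, 205.3]
eef_rot: [-3.141, -0.0, 1.47]
wrist_force: [0.1, 1.2, -0.3]
finger_gap: 73.6
```

arm_command(
  steps=[
    [0.78, [-2.7, 1.63, 0], 0],
    [0.78, [-2.7, 1.63, 0], 0],
    [0.78, [-2.7, 1.63, 0], 0],
    [0.78, [-2.7, 1.63, 0], 0],
    [0.78, [-2.7, 1.63, 0], 0],
  ],
)

```text
clock: 2.02
eef_pos: [510.4, -76.8, 205.2]
eef_rot: [-3.141, -0.0, 1.47]
wrist_force: [-0.3, 0.0, 0.6]
finger_gap: 73.5
```

```bash
python3 -c "
from h import *
go(510.2,-76,54,1.470)"
```

```text
after turn -0.0 shift cm [ 0.08 -0.03 15.12] dist 151.0 t 2.02 F [-0.3  0.   0.6]
```

arm_command(
  steps=[
    [0.78, [0.08, 0, 3.5], 0],
    [0.78, [0, 0, 3.5], 0],
    [0.78, [0, 0, 3.5], 0],
    [0.78, [0, 0, 2.6], 0],
    [0.78, [0, 0, 2.0], 0],
  ],
)

```text
clock: 2.43
eef_pos: [509.0, -74.3, 51.8]
eef_rot: [-3.139, -0.0, 1.47]
wrist_force: [0.1, 0.2, -0.9]
finger_gap: 73.1
```

arm_command(
  steps=[
    [0.5, [0, 0, 0], 0],
    [0.5, [0, 0, 0], 0],
    [0.5, [0, 0, 0], 0],
    [0.5, [0, 0, 0], 0],
    [0.5, [0, 0, 0], 0],
  ],
  force=25,
)

```text
clock: 2.85
eef_pos: [510.9, -74.6, 55.8]
eef_rot: [3.139, 0.0, 1.47]
wrist_force: [-0.0, -0.6, 3.4]
finger_gap: 55.9
```

arm_command(
  steps=[
    [0.4, [0, 0, 0], 0],
    [0.4, [0, 0, -1], 0],
    [0.4, [0, 0, -2.5], 0],
    [0.4, [0, 0, -3.5], 0],
    [0.4, [0, 0, -3.5], 0],
  ],
)

```text
clock: 3.27
eef_pos: [509.4, -74.2, 160.9]
eef_rot: [-3.14, -0.0, 1.47]
wrist_force: [1.6, -1.3, -4.2]
finger_gap: 56.0
```

```bash
python3 -c "
from h import *
go(572,-305,175,1.571)
s=manip.read_state();print(s['eef_pos'],s['finger_gap'],s['joints'])"
```

```text
after turn -0.101 shift cm [-23.08   6.25  -1.41] dist 240.0 t 3.27 F [ 1.6 -1.3 -4.2]
[509.4257406  -74.22083465 160.89079872] 56.01992661411359 [-2.15898978e-01  2.65044793e-01  1.67353326e+00  1.35756060e-04
  1.20482594e+00 -1.68594145e+00]
```

arm_command(
  steps=[
    [0.4, [0, 0, -1.5], -0.1],
    [0.4, [-2.9, 0.78, 0], 0],
    [0.4, [-2.9, 0.78, 0], 0],
    [0.4, [-2.9, 0.78, 0], 0],
    [0.4, [-2.9, 0.78, 0], 0],
  ],
)

```text
clock: 3.68
eef_pos: [541.3, -191.6, 175.3]
eef_rot: [3.141, -0.0, 1.57]
wrist_force: [0.3, 0.7, -3.6]
finger_gap: 55.5
```

arm_command(
  steps=[
    [0.4, [-2.9, 0.78, 0], 0],
    [0.4, [-2.9, 0.78, 0], 0],
    [0.4, [-2.9, 0.78, 0], 0],
    [0.4, [-2.9, 0.78, 0], 0],
    [0.4, [0, 0, 0], 0],
  ],
)

```text
clock: 4.1
eef_pos: [572.1, -310.8, 174.2]
eef_rot: [-3.141, 0.001, 1.567]
wrist_force: [-1.6, 0.3, -3.8]
finger_gap: 55.6
```

```bash
python3 -c "
from h import *
go(572,-305,44,1.571)
s=manip.read_state();print(s['eef_pos'],s['finger_gap'],s['joints'])"
```

```text
after turn -0.004 shift cm [ 5.800e-01 -1.000e-02  1.302e+01] dist 130.0 t 4.1 F [-1.6  0.3 -3.8]
[ 572.14672811 -310.76484179  174.23171816] 55.56825154723085 [-5.53493558e-01  5.51723715e-01  1.23911839e+00 -7.93408791e-04
  1.35093689e+00 -2.12016966e+00]
```

arm_command(
  steps=[
    [0.4, [0.2, 0, 3.5], 0],
    [0.4, [0, 0, 3.5], 0],
    [0.4, [0, 0, 3.0], 0],
    [0.4, [0, 0, 2.0], 0],
    [0.4, [0, 0, 0.8], 0],
  ],
)

```text
clock: 4.52
eef_pos: [570.9, -303.4, 43.3]
eef_rot: [-3.137, -0.003, 1.57]
wrist_force: [0.3, -0.1, -3.9]
finger_gap: 55.8
```

arm_command(
  steps=[
    [0.4, [0, 0, 0.2], 0],
    [0.4, [0, 0, 0.2], 0],
    [0.4, [0, 0, 0], 0],
    [0.4, [0, 0, 0], 0],
  ],
)

```text
clock: 4.85
eef_pos: [573.1, -304.8, 44.1]
eef_rot: [3.14, 0.001, 1.57]
wrist_force: [-0.2, 0.3, -3.4]
finger_gap: 55.5
```

arm_command(
  steps=[
    [0.4, [0, 0, 0.1], 0],
    [0.4, [0, 0, 0.1], 0],
    [0.4, [0, 0, 0.0], 0],
    [0.4, [0, 0, 0], 0],
  ],
)

```text
clock: 5.18
eef_pos: [572.9, -304.8, 41.9]
eef_rot: [3.14, 0.001, 1.57]
wrist_force: [-1.7, 1.6, 6.0]
finger_gap: 55.9
```

Touching down. Open slowly, then raise.

arm_command(
  steps=[
    [0.75, [0, 0, 0], 0],
    [0.75, [0, 0, 0], 0],
    [0.75, [0, 0, 0], 0],
    [0.75, [0, 0, 0], 0],
    [0.75, [0, 0, -1], 0],
  ],
)

```text
clock: 5.6
eef_pos: [571.6, -304.0, 48.9]
eef_rot: [-3.139, -0.002, 1.57]
wrist_force: [0.0, 0.3, 0.2]
finger_gap: 70.4
```

arm_command(
  steps=[
    [0.75, [0, 0, -2.5], 0],
    [0.75, [0, 0, -3.5], 0],
    [0.75, [0, 0, -3.5], 0],
    [0.75, [0, 0, -3], 0],
  ],
)

```text
clock: 5.93
eef_pos: [572.5, -304.6, 178.8]
eef_rot: [3.14, 0.001, 1.57]
wrist_force: [0.3, 0.1, 0.7]
finger_gap: 70.5
```

```bash
python3 -c "
from h import *
s=manip.read_state();print(s['eef_pos'],s['finger_gap'],s['joints'])
go(523,17.3,180,1.47)
snap('scene','scene1');snap('top','top1')"
```

```text
[ 572.51828919 -304.55955247  178.79343506] 70.48115821977021 [-5.45346523e-01  5.41037594e-01  1.24465193e+00 -3.40036332e-05
  1.35408083e+00 -2.11538670e+00]
after turn 0.1 shift cm [31.52 -8.17 -0.12] dist 326.0 t 5.93 F [0.3 0.1 0.7]
```

View pics/scene1.png

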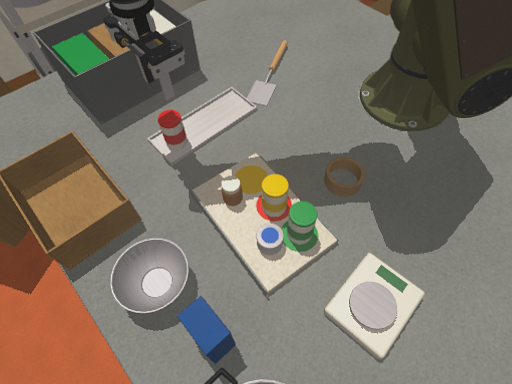

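The red tin stands on the tray at its far end, (172,128), and its spot is bare. Next is the yellow tin.

arm_command(
  steps=[
    [0.75, [0, 0, 0], 0.1],
    [0.75, [2.86, -0.74, 0], 0],
    [0.75, [2.86, -0.74, 0], 0],
    [0.75, [2.86, -0.74, 0], 0],
    [0.75, [2.86, -0.74, 0], 0],
  ],
)

```text
clock: 6.45
eef_pos: [553.8, -186.5, 175.2]
eef_rot: [-3.141, -0.0, 1.47]
wrist_force: [0.8, -0.1, -0.8]
finger_gap: 70.4
```

arm_command(
  steps=[
    [0.75, [2.86, -0.74, 0], 0],
    [0.75, [2.86, -0.74, 0], 0],
    [0.75, [2.86, -0.74, 0], 0],
    [0.75, [2.86, -0.74, 0], 0],
    [0.75, [2.86, -0.74, 0], 0],
  ],
)

```text
clock: 6.87
eef_pos: [531.4, -40.3, 175.4]
eef_rot: [-3.141, -0.0, 1.47]
wrist_force: [0.1, 0.4, 0.2]
finger_gap: 70.4
```

arm_command(
  steps=[
    [0.75, [2.86, -0.74, 0], 0],
    [0.75, [2.86, -0.74, 0], 0],
    [0.75, [0, 0, 0], 0],
    [0.75, [0, 0, 0], 0],
  ],
)

```text
clock: 7.2
eef_pos: [522.8, 17.7, 175.5]
eef_rot: [-3.141, 0.0, 1.472]
wrist_force: [-0.8, 0.1, -0.5]
finger_gap: 70.3
```

```bash
python3 -c "
from h import *
s=manip.read_state();print(s['eef_pos'],s['eef_rot'],s['finger_gap'])
go(523,17.3,54,1.47)
T={n:np.load(f'pics/{n}1.npz') for n in('scene','top')}
for n in T:
    p,d=T[n]['p'],T[n]['d']; P=cloud(n,d);m=colmask(p,'red')&(P[...,2]>85)&(P[...,2]<105)&(P[...,1]<-200)
    if m.sum()<20: print(n,'-');continue
    m,s,c=big(m);q=P[m];print(n,m.sum(),q.mean(0),(q.max(0)+q.min(0))/2)
"
```

```text
[522.8270113   17.69753107 175.47885821] [-3.14148915e+00  6.03252861e-05  1.47222480e+00] 70.29462433022509
after turn 0.002 shift cm [-0.04  0.02 12.15] dist 121.0 t 7.2 F [-0.8  0.1 -0.5]
scene 316 [ 573.85070834 -300.10285678   92.79807477] [ 572.83727205 -302.80362597   90.50393076]
top 67 [ 553.77647849 -303.95666826   93.72625143] [ 554.09021045 -304.74454556   93.54504419]
```

arm_command(
  steps=[
    [0.75, [0, 0, 3.5], 0],
    [0.75, [0, 0, 3.5], 0],
    [0.75, [0, 0, 3.0], 0],
    [0.75, [0, 0, 1.5], 0],
    [0.75, [0, 0, 0.6], 0],
  ],
)

```text
clock: 7.62
eef_pos: [521.8, 15.7, 51.8]
eef_rot: [-3.137, 0.0, 1.469]
wrist_force: [0.4, 0.2, -0.3]
finger_gap: 70.4
```

arm_command(
  steps=[
    [0.5, [0, 0, 0], 0],
    [0.5, [0, 0, 0], 0],
    [0.5, [0, 0, 0], 0],
    [0.5, [0, 0, 0], 0],
    [0.4, [0, 0, 0], 0],
  ],
)

```text
clock: 8.03
eef_pos: [523.9, 16.5, 55.7]
eef_rot: [3.139, 0.0, 1.47]
wrist_force: [-0.8, -1.4, 5.6]
finger_gap: 56.0
```

arm_command(
  steps=[
    [0.4, [0, 0, -1], 0],
    [0.4, [0, 0, -2.5], 0],
    [0.4, [0, 0, -3.5], 0],
    [0.4, [0, 0, -3.5], 0],
    [0.4, [0, 0, -1.6], 0],
  ],
)

```text
clock: 8.45
eef_pos: [523.9, 16.8, 180.4]
eef_rot: [3.137, -0.0, 1.47]
wrist_force: [0.3, -0.6, -2.7]
finger_gap: 55.6
```

```bash
python3 -c "
from h import *
s=manip.read_state();print(s['eef_pos'],s['eef_rot'],s['finger_gap'])
go(480,-305,175,1.571)"
```

```text
[523.90987494  16.77121608 180.41131538] [ 3.13683242e+00 -4.43303440e-04  1.47011274e+00] 55.57934739789287
after turn -0.101 shift cm [-32.18  -4.4    0.54] dist 325.0 t 8.45 F [ 0.3 -0.6 -2.7]
```

arm_command(
  steps=[
    [0.4, [0, 0, 0], -0.1],
    [0.4, [-2.92, -0.4, 0], 0],
    [0.4, [-2.92, -0.4, 0], 0],
    [0.4, [-2.92, -0.4, 0], 0],
    [0.4, [-2.92, -0.4, 0], 0],
  ],
)

```text
clock: 8.87
eef_pos: [506.4, -101.0, 176.1]
eef_rot: [3.142, -0.0, 1.571]
wrist_force: [0.1, 0.5, -3.3]
finger_gap: 55.7
```

arm_command(
  steps=[
    [0.4, [-2.92, -0.4, 0], 0],
    [0.4, [-2.92, -0.4, 0], 0],
    [0.4, [-2.92, -0.4, 0], 0],
    [0.4, [-2.92, -0.4, 0], 0],
    [0.4, [-2.92, -0.4, 0], 0],
  ],
)

```text
clock: 9.28
eef_pos: [486.2, -247.3, 176.1]
eef_rot: [-3.142, -0.0, 1.57]
wrist_force: [0.3, 0.4, -2.4]
finger_gap: 55.6
```

arm_command(
  steps=[
    [0.4, [-2.92, -0.4, 0], 0],
    [0.4, [-2.92, -0.4, 0], 0],
    [0.4, [0, 0, 0], 0],
    [0.4, [0, 0, 0], 0],
    [0.4, [0, 0, 0], 0],
  ],
)

```text
clock: 9.7
eef_pos: [478.7, -304.0, 175.7]
eef_rot: [-3.141, -0.0, 1.57]
wrist_force: [-0.2, 0.8, -2.7]
finger_gap: 55.6
```

```bash
python3 -c "
from h import *
go(480,-305,44,1.571)"
```

```text
after turn -0.001 shift cm [-0.1   0.13 13.17] dist 132.0 t 9.7 F [-0.2  0.8 -2.7]
```

arm_command(
  steps=[
    [0.4, [0, 0.1, 3.5], 0],
    [0.4, [0, 0, 3.5], 0],
    [0.4, [0, 0, 3.0], 0],
    [0.4, [0, 0, 2.0], 0],
    [0.4, [0, 0, 1.2], 0],
  ],
)

```text
clock: 10.12
eef_pos: [479.3, -302.6, 41.3]
eef_rot: [-3.139, -0.002, 1.571]
wrist_force: [-8.2, 14.7, 32.0]
finger_gap: 55.6
```

arm_command(
  steps=[
    [0.4, [0, 0, 0.15], 0],
    [0.4, [0, 0, 0.15], 0],
    [0.4, [0, 0, 0], 0],
    [0.4, [0, 0, 0], 0],
  ],
)

```text
clock: 10.45
eef_pos: [480.3, -304.6, 41.4]
eef_rot: [3.14, 0.001, 1.57]
wrist_force: [-0.1, 1.2, -4.2]
finger_gap: 55.8
```

arm_command(
  steps=[
    [0.4, [0, 0, 0.1], 0],
    [0.4, [0, 0, 0.1], 0],
    [0.4, [0, 0, 0], 0],
    [0.4, [0, 0, 0], 0],
  ],
)

```text
clock: 10.78
eef_pos: [480.5, -304.8, 40.2]
eef_rot: [3.14, 0.001, 1.57]
wrist_force: [-1.3, 2.7, 11.0]
finger_gap: 55.5
```

arm_command(
  steps=[
    [0.75, [0, 0, 0], 0],
    [0.75, [0, 0, 0], 0],
    [0.75, [0, 0, 0], 0],
    [0.75, [0, 0, 0], 0],
    [0.75, [0, 0, -1], 0],
  ],
)

```text
clock: 11.2
eef_pos: [479.1, -303.9, 47.2]
eef_rot: [-3.139, -0.002, 1.57]
wrist_force: [-0.4, 1.3, -0.5]
finger_gap: 70.9
```

arm_command(
  steps=[
    [0.75, [0, 0, -2.5], 0],
    [0.75, [0, 0, -3.5], 0],
    [0.75, [0, 0, -3.5], 0],
    [0.75, [0, 0, -3], 0],
  ],
)

```text
clock: 11.53
eef_pos: [479.9, -304.5, 176.6]
eef_rot: [3.14, 0.001, 1.57]
wrist_force: [0.9, 0.1, 0.1]
finger_gap: 70.3
```

```bash
python3 -c "
from h import *
go(528,103.3,180,1.47)"
```

```text
after turn 0.1 shift cm [41.06  0.68 -0.34] dist 411.0 t 11.53 F [0.9 0.1 0.1]
```

arm_command(
  steps=[
    [0.75, [0, 0, 0], 0.1],
    [0.75, [2.93, 0.05, 0], 0],
    [0.75, [2.93, 0.05, 0], 0],
    [0.75, [2.93, 0.05, 0], 0],
    [0.75, [2.93, 0.05, 0], 0],
  ],
)

```text
clock: 11.95
eef_pos: [493.5, -186.9, 174.3]
eef_rot: [3.141, 0.0, 1.47]
wrist_force: [1.5, 0.3, 0.4]
finger_gap: 70.7
```

arm_command(
  steps=[
    [0.75, [2.93, 0.05, 0], 0],
    [0.75, [2.93, 0.05, 0], 0],
    [0.75, [2.93, 0.05, 0], 0],
    [0.75, [2.93, 0.05, 0], 0],
    [0.75, [2.93, 0.05, 0], 0],
  ],
)

```text
clock: 12.37
eef_pos: [510.8, -41.2, 174.3]
eef_rot: [3.141, 0.0, 1.47]
wrist_force: [0.4, -0.1, 0.3]
finger_gap: 70.3
```

arm_command(
  steps=[
    [0.75, [2.93, 0.05, 0], 0],
    [0.75, [2.93, 0.05, 0], 0],
    [0.75, [2.93, 0.05, 0], 0],
    [0.75, [2.93, 0.05, 0], 0],
    [0.75, [2.93, 0.05, 0], 0],
  ],
)

```text
clock: 12.78
eef_pos: [528.0, 104.4, 174.3]
eef_rot: [3.141, -0.0, 1.47]
wrist_force: [-0.1, -1.1, -0.9]
finger_gap: 71.0
```

arm_command(
  steps=[
    [0.75, [0, 0, 0], 0],
    [0.75, [0, 0, 0], 0],
    [0.75, [0, 0, 0], 0],
  ],
)

```text
clock: 13.03
eef_pos: [528.0, 102.6, 173.8]
eef_rot: [3.141, 0.0, 1.47]
wrist_force: [0.3, -0.5, -0.3]
finger_gap: 70.5
```

```bash
python3 -c "
from h import *
s=manip.read_state();print(s['eef_pos'],s['eef_rot'],s['finger_gap'])
go(528,103.3,54,1.47)"
```

```text
[528.02176191 102.5744935  173.83794915] [3.14134766e+00 1.30154345e-04 1.47017727e+00] 70.50659361100715
after turn 0.0 shift cm [ 7.000e-02 -1.000e-02  1.198e+01] dist 120.0 t 13.03 F [ 0.3 -0.5 -0.3]
```

arm_command(
  steps=[
    [0.75, [0.05, 0, 3.5], 0],
    [0.75, [0, 0, 3.5], 0],
    [0.75, [0, 0, 3.0], 0],
    [0.75, [0, 0, 1.4], 0],
    [0.75, [0, 0, 0.6], 0],
  ],
)

```text
clock: 13.45
eef_pos: [527.0, 102.1, 51.3]
eef_rot: [-3.138, 0.001, 1.468]
wrist_force: [0.7, -0.5, 0.1]
finger_gap: 70.3
```

arm_command(
  steps=[
    [0.5, [0, 0, 0], 0],
    [0.5, [0, 0, 0], 0],
    [0.5, [0, 0, 0], 0],
    [0.5, [0, 0, 0], 0],
    [0.4, [0, 0, 0], 0],
  ],
)

```text
clock: 13.87
eef_pos: [529.0, 103.2, 54.9]
eef_rot: [3.139, -0.0, 1.47]
wrist_force: [-1.5, -4.5, 7.1]
finger_gap: 55.7
```

arm_command(
  steps=[
    [0.4, [0, 0, -1], 0],
    [0.4, [0, 0, -2.5], 0],
    [0.4, [0, 0, -3.5], 0],
    [0.4, [0, 0, -3.5], 0],
    [0.4, [0, 0, -1.6], 0],
  ],
)

```text
clock: 14.28
eef_pos: [529.0, 103.8, 179.6]
eef_rot: [3.137, -0.001, 1.47]
wrist_force: [0.8, -0.3, -2.1]
finger_gap: 55.7
```

```bash
python3 -c "
from h import *
s=manip.read_state();print(s['eef_pos'],s['eef_rot'],s['finger_gap'])
go(388,-305,175,1.571)"
```

```text
[528.99982251 103.76084075 179.61091586] [ 3.13658124e+00 -1.44366956e-03  1.47022550e+00] 55.66921330351433
after turn -0.101 shift cm [-40.87 -14.11   0.46] dist 432.0 t 14.28 F [ 0.8 -0.3 -2.1]
```

arm_command(
  steps=[
    [0.4, [0, 0, 0], -0.1],
    [0.4, [-2.92, -1.0, 0], 0],
    [0.4, [-2.92, -1.0, 0], 0],
    [0.4, [-2.92, -1.0, 0], 0],
    [0.4, [-2.92, -1.0, 0], 0],
  ],
)

```text
clock: 14.7
eef_pos: [487.2, -14.2, 175.2]
eef_rot: [3.141, -0.0, 1.571]
wrist_force: [-0.2, -1.2, -2.4]
finger_gap: 55.9
```

arm_command(
  steps=[
    [0.4, [-2.92, -1.0, 0], 0],
    [0.4, [-2.92, -1.0, 0], 0],
    [0.4, [-2.92, -1.0, 0], 0],
    [0.4, [-2.92, -1.0, 0], 0],
    [0.4, [-2.92, -1.0, 0], 0],
  ],
)

```text
clock: 15.12
eef_pos: [437.1, -160.4, 175.3]
eef_rot: [3.141, 0.0, 1.57]
wrist_force: [0.8, -0.1, -2.5]
finger_gap: 55.5
```

arm_command(
  steps=[
    [0.4, [-2.92, -1.0, 0], 0],
    [0.4, [-2.92, -1.0, 0], 0],
    [0.4, [-2.92, -1.0, 0], 0],
    [0.4, [-2.92, -1.0, 0], 0],
    [0.4, [-2.92, -1.0, 0], 0],
  ],
)

```text
clock: 15.53
eef_pos: [387.1, -306.4, 175.3]
eef_rot: [3.141, 0.0, 1.57]
wrist_force: [0.5, -0.3, -3.3]
finger_gap: 56.0
```

arm_command(
  steps=[
    [0.4, [0, 0, 0], 0],
    [0.4, [0, 0, 0], 0],
    [0.4, [0, 0, 0], 0],
  ],
)

```text
clock: 15.78
eef_pos: [387.9, -304.7, 174.8]
eef_rot: [3.141, -0.0, 1.57]
wrist_force: [-1.1, 0.2, -2.1]
finger_gap: 55.8
```

```bash
python3 -c "
from h import *
go(388,-305,44,1.571)"
```

```text
after turn -0.001 shift cm [-3.000e-02  1.000e-02  1.308e+01] dist 131.0 t 15.78 F [-1.1  0.2 -2.1]
```

arm_command(
  steps=[
    [0.4, [0, 0, 3.5], 0],
    [0.4, [0, 0, 3.5], 0],
    [0.4, [0, 0, 3.0], 0],
    [0.4, [0, 0, 1.7], 0],
    [0.4, [0, 0, 0.8], 0],
  ],
)

```text
clock: 16.2
eef_pos: [387.5, -303.4, 47.4]
eef_rot: [-3.139, -0.002, 1.572]
wrist_force: [-0.6, -0.6, -2.5]
finger_gap: 55.8
```

arm_command(
  steps=[
    [0.4, [0, 0, 0.3], 0],
    [0.4, [0, 0, 0.15], 0],
    [0.4, [0, 0, 0.15], 0],
    [0.4, [0, 0, 0], 0],
    [0.4, [0, 0, 0], 0],
  ],
)

```text
clock: 16.62
eef_pos: [388.2, -305.5, 44.3]
eef_rot: [3.141, 0.001, 1.57]
wrist_force: [-0.1, -0.8, -2.2]
finger_gap: 56.0
```

arm_command(
  steps=[
    [0.4, [0, 0, 0.15], 0],
    [0.4, [0, 0, 0.15], 0],
    [0.4, [0, 0, 0], 0],
    [0.4, [0, 0, 0], 0],
  ],
)

```text
clock: 16.95
eef_pos: [388.0, -305.5, 40.8]
eef_rot: [3.141, 0.001, 1.57]
wrist_force: [-1.5, -0.5, 2.7]
finger_gap: 55.7
```

arm_command(
  steps=[
    [0.75, [0, 0, 0], 0],
    [0.75, [0, 0, 0], 0],
    [0.75, [0, 0, 0], 0],
    [0.75, [0, 0, 0], 0],
    [0.75, [0, 0, -1], 0],
  ],
)

```text
clock: 17.37
eef_pos: [387.1, -304.6, 49.3]
eef_rot: [-3.14, -0.002, 1.57]
wrist_force: [-0.5, 0.2, -0.7]
finger_gap: 70.4
```

arm_command(
  steps=[
    [0.75, [0, 0, -2.5], 0],
    [0.75, [0, 0, -3.5], 0],
    [0.75, [0, 0, -3.5], 0],
    [0.75, [0, 0, -3], 0],
    [0.75, [0, 0, 0], 0],
  ],
)

```text
clock: 17.78
eef_pos: [389.4, -306.7, 182.0]
eef_rot: [3.135, 0.006, 1.57]
wrist_force: [0.4, 0.2, 0.5]
finger_gap: 70.1
```

```bash
python3 - <<'E'
from h import *
T={}
for n in('scene','top'):
    p,d=snap(n,n+'2'); P=cloud(n,d); X,Y,Z=P[...,0],P[...,1],P[...,2]
    for col in('red','yellow','green'):
        m=colmask(p,col)&(abs(Z-18)<8)&(X>400)&(X<680)&(abs(Y)<200)
        m,s,c=big(m); q=P[m]
        # contour ellipse -> board plane 18
        cn=max(cv2.findContours(m.astype(np.uint8),cv2.RETR_EXTERNAL,cv2.CHAIN_APPROX_NONE)[0],key=len).reshape(-1,2)
        w=atz(n,cn,18)[:,:2].astype(np.float32); e=cv2.fitEllipse(w)
        print(n,'spot',col,'n',m.sum(),'px',c.round(1),'z',np.median(q[:,2]).round(1),'mean',q.mean(0).round(1),'ell',np.round(e[0],1),np.round(e[1],1),'enc',np.round(cv2.minEnclosingCircle(w)[0],1))
    m=colmask(p,'blue')&(Z>40)&(Z<75)&(abs(Y)<200); m,s,c=big(m); print(n,'can',P[m].mean(0).round(1))
    for col in('red','yellow','green'):
        m=colmask(p,col)&(Z>80)&(Z<105)&(Y<-200)&(Y>-400)
        if m.sum()<20: continue
        m,s,c=big(m); q=P[m]; print(n,'tin',col,m.sum(),q.mean(0).round(1),np.round((q[:,:2].max(0)+q[:,:2].min(0))/2,1))
go(593,77,150,1.47)
E
```

```text
scene spot red n 825 px [273.5 205.2] z 16.9 mean [521.7  15.6  16.9] ell [521.6  15.4] [76.9 77.8] enc [521.6  15.4]
scene spot yellow n 671 px [252.  178.8] z 16.9 mean [509.7 -72.7  16.9] ell [510.2 -72.7] [71.6 80.2] enc [512.8 -74.1]
scene spot green n 921 px [299.3 234. ] z 17.0 mean [529.9 105.9  17. ] ell [529.8 105.6] [74.2 77.9] enc [530.4 104.9]
scene can [592.4  77.2  56.9]
scene tin red 316 [ 573.9 -300.1   92.8] [ 572.3 -302.2]
scene tin yellow 302 [ 480.7 -300.    92.6] [ 479.2 -303.5]
scene tin green 250 [ 389.7 -300.8   92.9] [ 387.5 -303.3]
top spot red n 753 px [243.3 210.2] z 18.2 mean [521.8  14.4  18.1] ell [521.8  14.5] [72.5 73.5] enc [521.7  14.7]
top spot yellow n 764 px [280.2 215. ] z 18.1 mean [512.4 -75.   18.2] ell [512.5 -75. ] [73.  73.7] enc [512.7 -74.8]
top spot green n 445 px [202.7 207.6] z 18.0 mean [525.3 112.7  18.1] ell [526.5 110.7] [52.8 73.8] enc [530.7 104.2]
top can [592.9  76.6  58. ]
top tin red 402 [ 572.  -303.1   93.6] [ 572.5 -303.1]
top tin yellow 415 [ 479.2 -302.5   93.6] [ 480.2 -303.1]
after turn 0.1 shift cm [40.11 16.54  2.67] dist 435.0 t 17.88 F [ 0.4 -0.2 -0.9]
```

View pics/scene2.png

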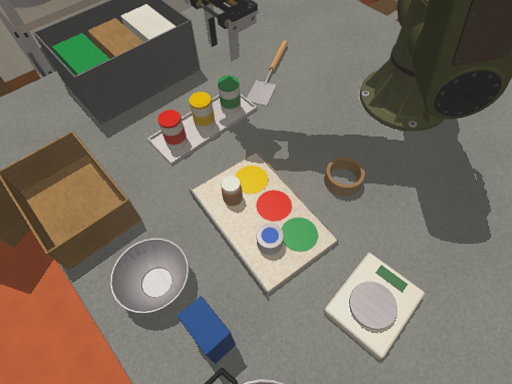

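View pics/top2.png

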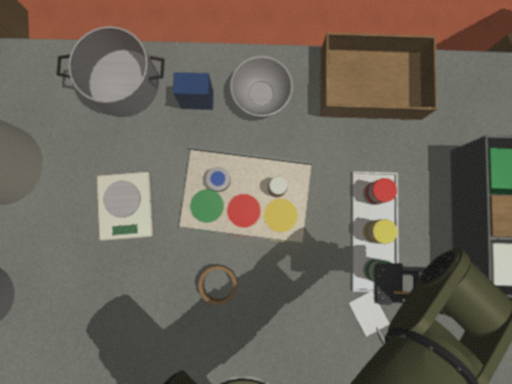

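All three tins stand upright on the tray; in the scene view red, yellow and green are at (171,125), (201,108) and (229,90). The bare spots fit one row with 90 mm spacing: red (521.7, 15.0), green (530.8, 104.5), yellow (512.6, -74.6). Now the can.

arm_command(
  steps=[
    [0.75, [0, 0, 0], 0.1],
    [0.75, [2.87, 1.18, 0], 0],
    [0.75, [2.87, 1.18, 0], 0],
    [0.75, [2.87, 1.18, 0], 0],
    [0.75, [2.87, 1.18, 0], 0],
  ],
)

```text
clock: 18.3
eef_pos: [446.2, -194.3, 174.3]
eef_rot: [-3.14, -0.001, 1.469]
wrist_force: [0.9, -1.0, 0.4]
finger_gap: 70.4
```

arm_command(
  steps=[
    [0.75, [2.87, 1.18, 0], 0],
    [0.75, [2.87, 1.18, 0], 0],
    [0.75, [2.87, 1.18, 0], 0],
    [0.75, [2.87, 1.18, 0], 0],
    [0.75, [2.87, 1.18, 0], 0],
  ],
)

```text
clock: 18.72
eef_pos: [519.3, -57.3, 174.2]
eef_rot: [-3.139, -0.0, 1.47]
wrist_force: [0.3, -0.1, 0.2]
finger_gap: 70.4
```

arm_command(
  steps=[
    [0.75, [2.87, 1.18, 0], 0],
    [0.75, [2.87, 1.18, 0], 0],
    [0.75, [2.87, 1.18, 0], 0],
    [0.75, [2.87, 1.18, 0], 0],
    [0.75, [2.87, 1.18, 0], 0],
  ],
)

```text
clock: 19.13
eef_pos: [592.5, 79.4, 173.9]
eef_rot: [-3.139, 0.0, 1.47]
wrist_force: [0.7, -0.2, 0.1]
finger_gap: 70.1
```

arm_command(
  steps=[
    [0.75, [0, 0, 2.0], 0],
    [0.75, [0, 0, 2.0], 0],
    [0.75, [0, 0, 0], 0],
    [0.75, [0, 0, 0], 0],
  ],
)

```text
clock: 19.47
eef_pos: [591.7, 77.8, 134.1]
eef_rot: [-3.138, 0.001, 1.47]
wrist_force: [-0.4, -0.2, -0.1]
finger_gap: 70.5
```

```bash
python3 -c "
from h import *
s=manip.read_state();print(s['eef_pos'],s['eef_rot'],s['finger_gap'])
go(592.7,77,28,1.47)"
```

```text
[591.73907122  77.79013783 134.05780711] [-3.13806658e+00  5.99184273e-04  1.46996048e+00] 70.4522777036557
after turn -0.0 shift cm [-0.07  0.1  10.61] dist 106.0 t 19.47 F [-0.4 -0.2 -0.1]
```

arm_command(
  steps=[
    [0.75, [-0.07, 0.08, 3.0], 0],
    [0.75, [0, 0, 3.0], 0],
    [0.75, [0, 0, 2.2], 0],
    [0.75, [0, 0, 1.2], 0],
    [0.75, [0, 0, 0.5], 0],
  ],
)

```text
clock: 19.88
eef_pos: [593.0, 76.8, 35.6]
eef_rot: [-3.14, 0.0, 1.469]
wrist_force: [0.5, 0.1, -1.0]
finger_gap: 70.6
```

arm_command(
  steps=[
    [0.75, [0, 0, 0.3], 0],
    [0.75, [0, 0, 0.3], 0],
    [0.75, [0, 0, 0], 0],
    [0.75, [0, 0, 0], 0],
  ],
)

```text
clock: 20.22
eef_pos: [593.8, 77.1, 31.5]
eef_rot: [3.14, -0.0, 1.47]
wrist_force: [0.5, -0.3, 0.3]
finger_gap: 70.2
```

arm_command(
  steps=[
    [0.75, [0, 0, 0.2], 0],
    [0.75, [0, 0, 0.2], 0],
    [0.5, [0, 0, 0], 0],
    [0.5, [0, 0, 0], 0],
    [0.5, [0, 0, 0], 0],
  ],
)

```text
clock: 20.63
eef_pos: [593.4, 77.1, 26.5]
eef_rot: [3.142, 0.0, 1.47]
wrist_force: [-0.1, -0.2, -0.5]
finger_gap: 55.9
```

arm_command(
  steps=[
    [0.5, [0, 0, 0], 0],
    [0.5, [0, 0, 0], 0],
    [0.5, [0, 0, 0], 0],
  ],
)

```text
clock: 20.88
eef_pos: [593.3, 77.1, 26.5]
eef_rot: [3.142, 0.0, 1.47]
wrist_force: [-0.6, -0.4, -0.0]
finger_gap: 56.3
```

arm_command(
  steps=[
    [0.45, [0, 0, -1], 0],
    [0.45, [0, 0, -2.5], 0],
    [0.45, [0, 0, -3], 0],
    [0.45, [0, 0, -3], 0],
    [0.45, [0, 0, -1], 0],
  ],
)

```text
clock: 21.3
eef_pos: [594.8, 77.2, 136.5]
eef_rot: [3.136, -0.001, 1.47]
wrist_force: [0.3, -0.3, -1.6]
finger_gap: 56.1
```

```bash
python3 -c "
from h import *
s=manip.read_state();print(s['eef_pos'],s['eef_rot'],s['finger_gap'])
go(540.3,305,130,1.47)"
```

```text
[594.76850239  77.22228212 136.52979915] [ 3.13566278e+00 -1.01780861e-03  1.47005456e+00] 56.130597807041504
after turn 0.0 shift cm [22.11 -7.71  0.65] dist 234.0 t 21.3 F [ 0.3 -0.3 -1.6]
```

arm_command(
  steps=[
    [0.45, [2.77, -0.95, 0], 0],
    [0.45, [2.77, -0.95, 0], 0],
    [0.45, [2.77, -0.95, 0], 0],
    [0.45, [2.77, -0.95, 0], 0],
    [0.45, [2.77, -0.95, 0], 0],
  ],
)

```text
clock: 21.72
eef_pos: [559.2, 220.9, 131.0]
eef_rot: [-3.141, 0.0, 1.47]
wrist_force: [0.8, -0.3, -1.1]
finger_gap: 56.0
```

arm_command(
  steps=[
    [0.45, [2.77, -0.95, 0], 0],
    [0.45, [2.77, -0.95, 0], 0],
    [0.45, [2.77, -0.95, 0], 0],
    [0.45, [0, 0, 0], 0],
    [0.45, [0, 0, 0], 0],
  ],
)

```text
clock: 22.13
eef_pos: [539.2, 306.2, 130.8]
eef_rot: [-3.141, 0.001, 1.472]
wrist_force: [-0.1, -0.8, -2.5]
finger_gap: 56.1
```

arm_command(
  steps=[
    [0.45, [0, 0, 0], 0],
    [0.45, [0, 0, 0], 0],
  ],
)

```text
clock: 22.3
eef_pos: [540.3, 304.2, 131.2]
eef_rot: [-3.141, 0.0, 1.469]
wrist_force: [-0.1, -0.2, -1.9]
finger_gap: 56.4
```

```bash
python3 - <<'E'
from h import *
go(540.3,305,52,1.47)
for n in('scene','top'):
    p,d=snap(n,n+'3'); P=cloud(n,d); m=colmask(p,'blue')&(P[...,1]>200)&(P[...,2]>60)
    if m.sum()>10: m,s,c=big(m);print(n,m.sum(),P[m].mean(0).round(1))
E
```

```text
after turn -0.001 shift cm [ 0.08 -0.    7.92] dist 79.0 t 22.3 F [-0.1 -0.2 -1.9]
scene 347 [542.6 304.7 164. ]
```

View pics/scene3.png

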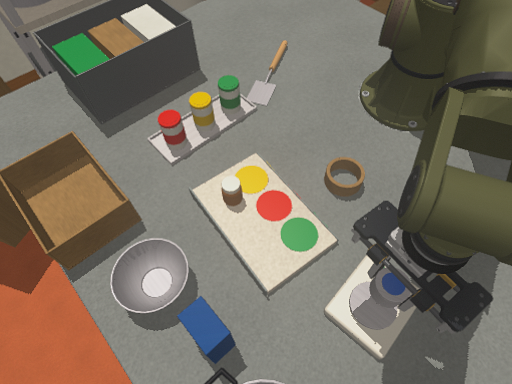

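The can is held over the scale, with its dot at (393,284).

arm_command(
  steps=[
    [0.45, [0.05, 0, 2.5], 0],
    [0.45, [0, 0, 2.3], 0],
    [0.45, [0, 0, 1.5], 0],
    [0.45, [0, 0, 0.7], 0],
    [0.45, [0, 0, 0.4], 0],
  ],
)

```text
clock: 22.82
eef_pos: [540.0, 305.1, 56.6]
eef_rot: [-3.141, 0.001, 1.469]
wrist_force: [-0.3, 0.0, -1.7]
finger_gap: 56.1
```

arm_command(
  steps=[
    [0.45, [0, 0, 0.15], 0],
    [0.45, [0, 0, 0.1], 0],
    [0.45, [0, 0, 0], 0],
    [0.45, [0, 0, 0], 0],
  ],
)

```text
clock: 23.15
eef_pos: [540.4, 305.9, 55.8]
eef_rot: [3.141, -0.001, 1.47]
wrist_force: [0.2, 0.3, -1.5]
finger_gap: 56.4
```

arm_command(
  steps=[
    [0.45, [0, -0.0, 0.15], 0],
    [0.45, [0, 0, 0.15], 0],
    [0.45, [0, 0, 0.1], 0],
    [0.45, [0, 0, 0], 0],
    [0.45, [0, 0, 0], 0],
  ],
)

```text
clock: 23.57
eef_pos: [540.0, 305.7, 50.9]
eef_rot: [-3.141, 0.0, 1.47]
wrist_force: [-0.7, 0.6, -1.7]
finger_gap: 56.0
```

arm_command(
  steps=[
    [0.45, [0, 0, 0.1], 0],
    [0.45, [0, 0, 0], 0],
    [0.45, [0, 0, 0], 0],
  ],
)

```text
clock: 23.82
eef_pos: [540.2, 305.8, 50.5]
eef_rot: [3.141, -0.0, 1.47]
wrist_force: [-2.6, -1.7, 5.4]
finger_gap: 56.4
```

Contact. Release and lift.

arm_command(
  steps=[
    [0.75, [0, 0, 0], 0],
    [0.75, [0, 0, 0], 0],
    [0.75, [0, 0, 0], 0],
    [0.75, [0, 0, 0], 0],
    [0.75, [0, 0, -1], 0],
  ],
)

```text
clock: 24.23
eef_pos: [539.2, 305.3, 58.4]
eef_rot: [-3.139, 0.002, 1.47]
wrist_force: [0.2, 0.4, 0.0]
finger_gap: 70.5
```

arm_command(
  steps=[
    [0.75, [0, 0, -2.5], 0],
    [0.75, [0, 0, -3.5], 0],
    [0.75, [0, 0, -3.5], 0],
    [0.75, [0, 0, -2], 0],
  ],
)

```text
clock: 24.57
eef_pos: [540.8, 306.1, 179.9]
eef_rot: [3.138, -0.002, 1.47]
wrist_force: [-0.7, 0.1, 0.7]
finger_gap: 70.2
```

```bash
python3 -c "
from h import *
go(387.8,-305,175,1.571)
s=manip.read_state();print(s['eef_pos'])"
```

```text
after turn -0.101 shift cm [-61.11 -15.31   0.49] dist 630.0 t 24.57 F [-0.7  0.1  0.7]
[540.78227416 306.11720562 179.8840085 ]
```

arm_command(
  steps=[
    [0.75, [0, 0, 0], -0.1],
    [0.75, [-2.91, -0.73, 0], 0],
    [0.75, [-2.91, -0.73, 0], 0],
    [0.75, [-2.91, -0.73, 0], 0],
    [0.75, [-2.91, -0.73, 0], 0],
  ],
)

```text
clock: 24.98
eef_pos: [510.2, 188.2, 175.7]
eef_rot: [3.141, -0.0, 1.57]
wrist_force: [0.6, -0.3, 0.9]
finger_gap: 70.4
```

arm_command(
  steps=[
    [0.75, [-2.91, -0.73, 0], 0],
    [0.75, [-2.91, -0.73, 0], 0],
    [0.75, [-2.91, -0.73, 0], 0],
    [0.75, [-2.91, -0.73, 0], 0],
    [0.75, [-2.91, -0.73, 0], 0],
  ],
)

```text
clock: 25.4
eef_pos: [473.6, 42.6, 175.8]
eef_rot: [3.141, 0.0, 1.57]
wrist_force: [0.3, -0.7, 0.3]
finger_gap: 70.6
```

arm_command(
  steps=[
    [0.75, [-2.91, -0.73, 0], 0],
    [0.75, [-2.91, -0.73, 0], 0],
    [0.75, [-2.91, -0.73, 0], 0],
    [0.75, [-2.91, -0.73, 0], 0],
    [0.75, [-2.91, -0.73, 0], 0],
  ],
)

```text
clock: 25.82
eef_pos: [437.0, -102.9, 175.8]
eef_rot: [3.141, 0.0, 1.57]
wrist_force: [0.4, -0.1, 0.8]
finger_gap: 70.5
```

arm_command(
  steps=[
    [0.75, [-2.91, -0.73, 0], 0],
    [0.75, [-2.91, -0.73, 0], 0],
    [0.75, [-2.91, -0.73, 0], 0],
    [0.75, [-2.91, -0.73, 0], 0],
    [0.75, [-2.91, -0.73, 0], 0],
  ],
)

```text
clock: 26.23
eef_pos: [400.4, -248.5, 175.8]
eef_rot: [3.141, 0.001, 1.57]
wrist_force: [0.7, 0.8, 0.0]
finger_gap: 70.2
```

arm_command(
  steps=[
    [0.75, [-2.91, -0.73, 0], 0],
    [0.75, [-2.91, -0.73, 0], 0],
    [0.75, [0, 0, 0], 0],
    [0.75, [0, 0, 0], 0],
    [0.75, [0, 0, 0], 0],
  ],
)

```text
clock: 26.65
eef_pos: [386.3, -304.9, 175.3]
eef_rot: [3.141, 0.0, 1.57]
wrist_force: [0.0, -0.3, 0.4]
finger_gap: 70.8
```

```bash
cat > chk.py <<'E'
from h import *
import sys
tag=sys.argv[1]
for n in('scene','top'):
    p,d=snap(n,n+tag); P=cloud(n,d); X,Y,Z=P[...,0],P[...,1],P[...,2]
    m=colmask(p,'blue')&(Y>200)&(Z>60)&(Z<100)&(X<620)
    if m.sum()>10: m,s,c=big(m);print(n,'can dot',m.sum(),P[m].mean(0).round(1))
    m=(Y>200)&(Y<420)&(X<640)&(X>400)&(abs(Z-41.5)<5)
    if m.sum()>10: print(n,'plate',np.round(cv2.minEnclosingCircle(P[m][:,:2].astype(np.float32)),1) if 0 else [np.round(v,1) for v in cv2.minEnclosingCircle(P[m][:,:2].astype(np.float32))])
    for col in('red','yellow','green'):
        m=colmask(p,col)&(Z>87)&(Z<118)&(Y<200)&(Y>-400)&(X>330)&(X<640)
        if m.sum()<40: print(n,col,'-');continue
        m,s,c=big(m); q=P[m]; print(n,'tin',col,m.sum(),q.mean(0).round(1),'bb',np.round((q[:,:2].max(0)+q[:,:2].min(0))/2,1),np.ptp(q[:,:2],0).round())
E
python3 chk.py 4; python3 -c "
from h import *
go(387.8,-305,40,1.571)"
```

```text
scene can dot 320 [539.8 306.6  81.5]
scene plate [array([540.9, 305.4]), np.float64(43.5)]
scene tin red 312 [ 573.7 -300.1   92.9] bb [ 573.1 -303.1] [52. 54.]
scene tin yellow 291 [ 480.1 -300.5   92.9] bb [ 478.8 -304.2] [53. 56.]
scene tin green 248 [ 389.4 -300.9   93. ] bb [ 387.6 -303.3] [52. 53.]
top can dot 156 [539.5 305.6  82.2]
top plate [array([540.6, 303.9]), np.float64(44.4)]
top tin red 402 [ 572.  -303.1   93.6] bb [ 572.4 -303.1] [48. 51.]
top tin yellow 416 [ 479.3 -302.4   93.6] bb [ 479.2 -303. ] [49. 51.]
top green -
after turn 0.0 shift cm [-0.05  0.12 13.53] dist 135.0 t 26.75 F [-0.7 -0.1 -0.3]
```

View pics/top4.png

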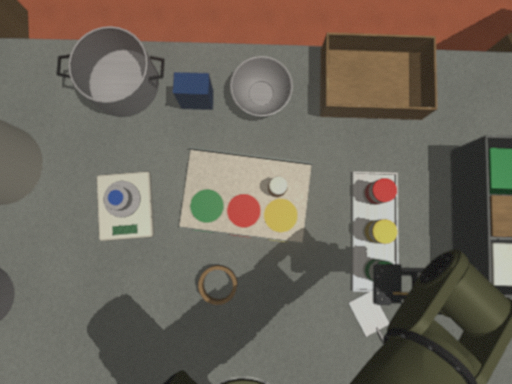

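The can stands on the plate. Its dot measures about (539.6, 306.1) against a plate centre of (540.7, 304.7), so it is about 1.7 mm off. Now the green tin goes back.

arm_command(
  steps=[
    [0.75, [0, 0.1, 3.5], 0],
    [0.75, [0, 0, 3.5], 0],
    [0.75, [0, 0, 3.0], 0],
    [0.75, [0, 0, 2.0], 0],
    [0.75, [0, 0, 1.3], 0],
  ],
)

```text
clock: 27.17
eef_pos: [386.9, -303.7, 39.9]
eef_rot: [-3.14, -0.002, 1.571]
wrist_force: [0.7, -0.3, -0.3]
finger_gap: 70.2
```

arm_command(
  steps=[
    [0.5, [0, 0, 0], 0],
    [0.5, [0, 0, 0], 0],
    [0.5, [0, 0, 0], 0],
    [0.5, [0, 0, 0], 0],
    [0.4, [0, 0, 0], 0],
  ],
)

```text
clock: 27.58
eef_pos: [387.7, -305.4, 42.9]
eef_rot: [3.14, 0.001, 1.57]
wrist_force: [0.6, 0.9, 2.5]
finger_gap: 55.5
```

arm_command(
  steps=[
    [0.4, [0, 0, -1], 0],
    [0.4, [0, 0, -2.5], 0],
    [0.4, [0, 0, -3.5], 0],
    [0.4, [0, 0, -3.5], 0],
    [0.4, [0, 0, -2.8], 0],
  ],
)

```text
clock: 28.0
eef_pos: [387.3, -305.3, 178.5]
eef_rot: [3.14, 0.001, 1.57]
wrist_force: [0.4, -0.2, -2.8]
finger_gap: 55.7
```

```bash
python3 -c "
from h import *
s=manip.read_state();print(s['eef_pos'],s['eef_rot'],s['finger_gap'])
go(530.8,104.5,175,1.47)"
```

```text
[ 387.29065274 -305.29480881  178.46260803] [3.14003293e+00 1.48753467e-03 1.56996084e+00] 55.69575080319166
after turn 0.1 shift cm [42.22 10.15  0.35] dist 434.0 t 28.0 F [ 0.4 -0.2 -2.8]
```

arm_command(
  steps=[
    [0.4, [0, 0, 0], 0.1],
    [0.4, [2.815, 0.675, 0], 0],
    [0.4, [2.815, 0.675, 0], 0],
    [0.4, [2.815, 0.675, 0], 0],
    [0.4, [2.815, 0.675, 0], 0],
  ],
)

```text
clock: 28.42
eef_pos: [425.5, -194.7, 175.9]
eef_rot: [3.141, 0.0, 1.469]
wrist_force: [0.2, 0.4, -1.9]
finger_gap: 55.6
```

arm_command(
  steps=[
    [0.4, [2.815, 0.675, 0], 0],
    [0.4, [2.815, 0.675, 0], 0],
    [0.4, [2.815, 0.675, 0], 0],
    [0.4, [2.815, 0.675, 0], 0],
    [0.4, [2.815, 0.675, 0], 0],
  ],
)

```text
clock: 28.83
eef_pos: [473.3, -57.9, 176.0]
eef_rot: [3.141, 0.0, 1.47]
wrist_force: [-0.1, -0.4, -2.1]
finger_gap: 55.8
```

arm_command(
  steps=[
    [0.4, [2.815, 0.675, 0], 0],
    [0.4, [2.815, 0.675, 0], 0],
    [0.4, [2.815, 0.675, 0], 0],
    [0.4, [2.815, 0.675, 0], 0],
    [0.4, [2.815, 0.675, 0], 0],
  ],
)

```text
clock: 29.25
eef_pos: [521.1, 78.8, 176.0]
eef_rot: [3.141, -0.0, 1.47]
wrist_force: [0.6, 0.5, -2.1]
finger_gap: 55.7
```

arm_command(
  steps=[
    [0.4, [2.815, 0.675, 0], 0],
    [0.4, [0, 0, 0], 0],
    [0.4, [0, 0, 0], 0],
    [0.4, [0, 0, 0], 0],
  ],
)

```text
clock: 29.58
eef_pos: [530.2, 104.3, 175.4]
eef_rot: [3.142, 0.0, 1.47]
wrist_force: [0.2, -0.2, -2.7]
finger_gap: 55.6
```

```bash
python3 -c "
from h import *
s=manip.read_state();print(s['eef_pos'],s['eef_rot'],s['finger_gap'])
go(530.8,104.5,60,1.47)"
```

```text
[530.22170623 104.28055681 175.39399892] [3.14155318e+00 1.84374114e-04 1.47014820e+00] 55.647215130506034
after turn 0.0 shift cm [ 0.03  0.06 11.54] dist 115.0 t 29.58 F [ 0.2 -0.2 -2.7]
```

arm_command(
  steps=[
    [0.4, [0, 0.05, 3.5], 0],
    [0.4, [0, 0, 3.5], 0],
    [0.4, [0, 0, 2.3], 0],
    [0.4, [0, 0, 1.2], 0],
    [0.4, [0, 0, 0.6], 0],
  ],
)

```text
clock: 30.0
eef_pos: [530.4, 103.7, 62.9]
eef_rot: [-3.14, 0.001, 1.469]
wrist_force: [-0.4, 0.7, -2.3]
finger_gap: 56.0
```

arm_command(
  steps=[
    [0.4, [0, 0, 0.2], 0],
    [0.4, [0, 0, 0.1], 0],
    [0.4, [0, 0, 0], 0],
    [0.4, [0, 0, 0], 0],
    [0.4, [0, 0, 0], 0],
  ],
)

```text
clock: 30.42
eef_pos: [531.4, 104.7, 61.9]
eef_rot: [3.14, -0.0, 1.47]
wrist_force: [0.3, 0.6, -2.0]
finger_gap: 55.7
```

arm_command(
  steps=[
    [0.4, [0, 0, 0.15], 0],
    [0.4, [0, 0, 0.1], 0],
    [0.4, [0, 0, 0.1], 0],
    [0.4, [0, 0, 0], 0],
    [0.4, [0, 0, 0], 0],
  ],
)

```text
clock: 30.83
eef_pos: [530.9, 104.6, 57.3]
eef_rot: [-3.141, 0.0, 1.47]
wrist_force: [0.2, 0.2, -2.9]
finger_gap: 55.4
```

arm_command(
  steps=[
    [0.4, [0, 0, 0.1], 0],
    [0.4, [0, 0, 0.1], 0],
    [0.4, [0, 0, 0], 0],
    [0.4, [0, 0, 0], 0],
  ],
)

```text
clock: 31.17
eef_pos: [531.3, 104.6, 56.9]
eef_rot: [3.141, -0.0, 1.47]
wrist_force: [-6.9, -1.9, 15.0]
finger_gap: 56.2
```

Contact. Release and lift.

arm_command(
  steps=[
    [0.75, [0, 0, -0.1], 0],
    [0.75, [0, 0, 0], 0],
    [0.75, [0, 0, 0], 0],
    [0.75, [0, 0, 0], 0],
    [0.75, [0, 0, -1], 0],
  ],
)

```text
clock: 31.58
eef_pos: [530.1, 104.5, 65.1]
eef_rot: [-3.139, 0.001, 1.47]
wrist_force: [0.3, 0.1, -0.4]
finger_gap: 70.4
```

arm_command(
  steps=[
    [0.75, [0, 0, -2.5], 0],
    [0.75, [0, 0, -3.5], 0],
    [0.75, [0, 0, -3.5], 0],
    [0.75, [0, 0, -1.5], 0],
  ],
)

```text
clock: 31.92
eef_pos: [532.1, 104.8, 181.7]
eef_rot: [3.136, -0.001, 1.47]
wrist_force: [0.0, 0.8, 0.3]
finger_gap: 70.6
```

```bash
python3 -c "
from h import *
go(572.3,-304.8,175,1.571)
s=manip.read_state();print(s['eef_pos'])"
```

```text
after turn -0.101 shift cm [-40.96   4.01   0.67] dist 412.0 t 31.92 F [0.  0.8 0.3]
[532.11498239 104.7875286  181.68522133]
```

arm_command(
  steps=[
    [0.75, [0, 0, 0], -0.1],
    [0.75, [-2.92, 0.295, 0], 0],
    [0.75, [-2.92, 0.295, 0], 0],
    [0.75, [-2.92, 0.295, 0], 0],
    [0.75, [-2.92, 0.295, 0], 0],
  ],
)

```text
clock: 32.33
eef_pos: [542.7, -13.4, 177.3]
eef_rot: [3.141, 0.0, 1.57]
wrist_force: [0.6, 0.5, -0.1]
finger_gap: 70.4
```

arm_command(
  steps=[
    [0.75, [-2.92, 0.295, 0], 0],
    [0.75, [-2.92, 0.295, 0], 0],
    [0.75, [-2.92, 0.295, 0], 0],
    [0.75, [-2.92, 0.295, 0], 0],
    [0.75, [-2.92, 0.295, 0], 0],
  ],
)

```text
clock: 32.75
eef_pos: [557.3, -159.7, 177.2]
eef_rot: [3.141, 0.0, 1.57]
wrist_force: [0.5, 0.3, 0.9]
finger_gap: 70.4
```

arm_command(
  steps=[
    [0.75, [-2.92, 0.295, 0], 0],
    [0.75, [-2.92, 0.295, 0], 0],
    [0.75, [-2.92, 0.295, 0], 0],
    [0.75, [-2.92, 0.295, 0], 0],
    [0.75, [-2.92, 0.295, 0], 0],
  ],
)

```text
clock: 33.17
eef_pos: [571.9, -305.7, 177.2]
eef_rot: [3.141, 0.0, 1.57]
wrist_force: [0.9, -0.0, 0.4]
finger_gap: 70.6
```

arm_command(
  steps=[
    [0.75, [0, 0, 0], 0],
    [0.75, [0, 0, 0], 0],
    [0.75, [0, 0, 0], 0],
  ],
)

```text
clock: 33.42
eef_pos: [571.9, -303.7, 176.7]
eef_rot: [-3.142, -0.0, 1.57]
wrist_force: [-0.5, -0.0, 1.1]
finger_gap: 70.6
```

```bash
python3 chk.py 5;python3 -c "
from h import *
go(572.3,-304.8,40,1.571)
s=manip.read_state();print(s['eef_pos'])"
```

```text
scene can dot 318 [539.7 306.6  81.5]
scene plate [array([541.1, 305.5]), np.float64(43.5)]
scene tin red 306 [ 573.4 -300.6   92.9] bb [ 572.5 -302.1] [52. 54.]
scene tin yellow 290 [ 480.  -300.4   92.9] bb [ 478.5 -302.8] [53. 57.]
scene tin green 532 [531.3 106.5 106.5] bb [530.2 106.1] [55. 52.]
top can dot 157 [539.6 305.7  82.1]
top plate [array([540.3, 304.1]), np.float64(44.2)]
top tin red 56 [ 552.7 -303.8   93.4] bb [ 552.1 -305. ] [11. 36.]
top tin yellow 119 [ 488.6 -289.5   93.4] bb [ 485.6 -292.4] [36. 30.]
top tin green 326 [528.  107.2 107.7] bb [530.9 105.2] [51. 47.]
after turn 0.0 shift cm [-0.16  0.02 13.69] dist 137.0 t 33.52 F [ 0.2 -0.8 -0.2]
[ 572.13987121 -303.18077772  176.90281703]
```

View pics/top5.png

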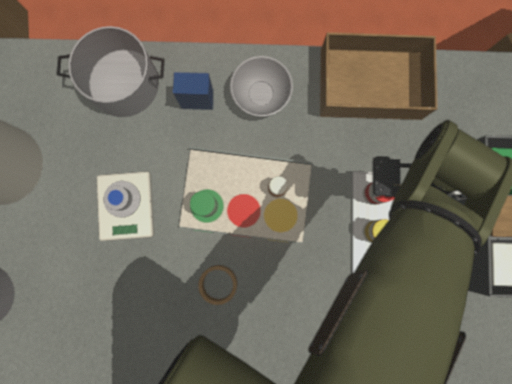

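Green is on its spot, about 1 mm off. Next is red.

arm_command(
  steps=[
    [0.75, [-0.05, 0, 3.5], 0],
    [0.75, [0, 0, 3.5], 0],
    [0.75, [0, 0, 3.0], 0],
    [0.75, [0, 0, 2.0], 0],
    [0.75, [0, 0, 1.4], 0],
  ],
)

```text
clock: 33.93
eef_pos: [571.4, -303.3, 40.4]
eef_rot: [-3.139, -0.001, 1.571]
wrist_force: [1.3, 0.3, 0.4]
finger_gap: 70.8
```

arm_command(
  steps=[
    [0.5, [0, 0, 0], 0],
    [0.5, [0, 0, 0], 0],
    [0.5, [0, 0, 0], 0],
    [0.5, [0, 0, 0], 0],
    [0.4, [0, 0, 0], 0],
  ],
)

```text
clock: 34.35
eef_pos: [572.7, -304.9, 44.1]
eef_rot: [3.139, 0.001, 1.57]
wrist_force: [-1.1, 0.7, 5.3]
finger_gap: 55.8
```

arm_command(
  steps=[
    [0.4, [0, 0, -1], 0],
    [0.4, [0, 0, -2.5], 0],
    [0.4, [0, 0, -3.5], 0],
    [0.4, [0, 0, -3.5], 0],
    [0.4, [0, 0, -2.8], 0],
  ],
)

```text
clock: 34.77
eef_pos: [572.0, -304.8, 179.0]
eef_rot: [3.14, 0.001, 1.57]
wrist_force: [0.5, -0.6, -3.9]
finger_gap: 55.5
```

```bash
python3 -c "
from h import *
s=manip.read_state();print(s['eef_pos'],s['eef_rot'],s['finger_gap'])
go(521.7,14.2,175,1.47)"
```

```text
[ 571.95877262 -304.8134885   179.00999238] [3.14004055e+00 1.06415132e-03 1.56993443e+00] 55.523048513578026
after turn 0.1 shift cm [31.23 -8.21  0.4 ] dist 323.0 t 34.77 F [ 0.5 -0.6 -3.9]
```

arm_command(
  steps=[
    [0.4, [0, 0, 0], 0.1],
    [0.4, [2.84, -0.745, 0], 0],
    [0.4, [2.84, -0.745, 0], 0],
    [0.4, [2.84, -0.745, 0], 0],
    [0.4, [2.84, -0.745, 0], 0],
  ],
)

```text
clock: 35.18
eef_pos: [553.1, -187.5, 176.1]
eef_rot: [-3.142, 0.0, 1.47]
wrist_force: [0.9, -0.7, -3.0]
finger_gap: 56.0
```

arm_command(
  steps=[
    [0.4, [2.84, -0.745, 0], 0],
    [0.4, [2.84, -0.745, 0], 0],
    [0.4, [2.84, -0.745, 0], 0],
    [0.4, [2.84, -0.745, 0], 0],
    [0.4, [2.84, -0.745, 0], 0],
  ],
)

```text
clock: 35.6
eef_pos: [530.4, -42.4, 176.2]
eef_rot: [3.141, 0.0, 1.47]
wrist_force: [0.1, 1.1, -3.5]
finger_gap: 55.9
```

arm_command(
  steps=[
    [0.4, [2.84, -0.745, 0], 0],
    [0.4, [2.84, -0.745, 0], 0],
    [0.4, [0, 0, 0], 0],
    [0.4, [0, 0, 0], 0],
    [0.4, [0, 0, 0], 0],
  ],
)

```text
clock: 36.02
eef_pos: [521.9, 14.0, 175.9]
eef_rot: [3.141, 0.0, 1.47]
wrist_force: [0.1, 0.3, -3.9]
finger_gap: 55.6
```

```bash
python3 -c "
from h import *
s=manip.read_state();print(s['eef_pos'],s['eef_rot'],s['finger_gap'])
go(521.7,14.2,60,1.47)"
```

```text
[521.87524782  14.03580928 175.94899174] [3.14117404e+00 2.69433143e-04 1.47025026e+00] 55.64935302151639
after turn 0.0 shift cm [ 1.000e-02 -2.000e-02  1.159e+01] dist 116.0 t 36.02 F [ 0.1  0.3 -3.9]
```

arm_command(
  steps=[
    [0.4, [0, 0, 3.5], 0],
    [0.4, [0, 0, 3.5], 0],
    [0.4, [0, 0, 2.3], 0],
    [0.4, [0, 0, 1.2], 0],
    [0.4, [0, 0, 0.6], 0],
  ],
)

```text
clock: 36.43
eef_pos: [521.1, 13.3, 62.6]
eef_rot: [-3.139, 0.0, 1.469]
wrist_force: [0.3, -0.5, -4.6]
finger_gap: 56.0
```

arm_command(
  steps=[
    [0.4, [0, 0, 0.2], 0],
    [0.4, [0, 0, 0.15], 0],
    [0.4, [0, 0, 0.1], 0],
    [0.4, [0, 0, 0], 0],
    [0.4, [0, 0, 0], 0],
  ],
)

```text
clock: 36.85
eef_pos: [522.2, 14.3, 60.7]
eef_rot: [3.14, -0.0, 1.47]
wrist_force: [0.1, 0.1, -4.8]
finger_gap: 56.1
```

arm_command(
  steps=[
    [0.4, [0, 0, 0.15], 0],
    [0.4, [0, 0, 0.1], 0],
    [0.4, [0, 0, 0], 0],
    [0.4, [0, 0, 0], 0],
  ],
)

```text
clock: 37.18
eef_pos: [522.2, 14.4, 58.1]
eef_rot: [3.141, -0.0, 1.47]
wrist_force: [-3.1, -0.3, 6.2]
finger_gap: 55.6
```

Contact at 58; release.

arm_command(
  steps=[
    [0.75, [0, 0, 0], 0],
    [0.75, [0, 0, 0], 0],
    [0.75, [0, 0, 0], 0],
    [0.75, [0, 0, 0], 0],
    [0.75, [0, 0, -1], 0],
  ],
)

```text
clock: 37.6
eef_pos: [521.0, 14.4, 66.3]
eef_rot: [-3.139, 0.0, 1.47]
wrist_force: [-0.3, -0.1, -0.4]
finger_gap: 70.5
```

arm_command(
  steps=[
    [0.75, [0, 0, -2.5], 0],
    [0.75, [0, 0, -3.5], 0],
    [0.75, [0, 0, -3.5], 0],
    [0.75, [0, 0, -1.5], 0],
  ],
)

```text
clock: 37.93
eef_pos: [523.0, 14.3, 182.7]
eef_rot: [3.136, -0.0, 1.47]
wrist_force: [0.4, -0.1, -0.5]
finger_gap: 70.6
```

```bash
python3 -c "
from h import *
go(480,-304.8,175,1.571)
s=manip.read_state();print(s['eef_pos'])"
```

```text
after turn -0.101 shift cm [-31.91  -4.31   0.77] dist 322.0 t 37.93 F [ 0.4 -0.1 -0.5]
[523.017648    14.30367011 182.68128574]
```

arm_command(
  steps=[
    [0.75, [0, 0, 0], -0.1],
    [0.75, [-2.9, -0.38, 0], 0],
    [0.75, [-2.9, -0.38, 0], 0],
    [0.75, [-2.9, -0.38, 0], 0],
    [0.75, [-2.9, -0.38, 0], 0],
  ],
)

```text
clock: 38.35
eef_pos: [506.3, -102.8, 178.3]
eef_rot: [3.141, 0.0, 1.571]
wrist_force: [0.7, -0.1, -0.7]
finger_gap: 70.5
```

arm_command(
  steps=[
    [0.75, [-2.9, -0.38, 0], 0],
    [0.75, [-2.9, -0.38, 0], 0],
    [0.75, [-2.9, -0.38, 0], 0],
    [0.75, [-2.9, -0.38, 0], 0],
    [0.75, [-2.9, -0.38, 0], 0],
  ],
)

```text
clock: 38.77
eef_pos: [487.1, -248.1, 178.3]
eef_rot: [3.141, 0.0, 1.57]
wrist_force: [-0.1, 0.5, 0.0]
finger_gap: 70.5
```

arm_command(
  steps=[
    [0.75, [-2.9, -0.38, 0], 0],
    [0.75, [-2.9, -0.38, 0], 0],
    [0.75, [0, 0, 0], 0],
    [0.75, [0, 0, 0], 0],
    [0.75, [0, 0, 0], 0],
  ],
)

```text
clock: 39.18
eef_pos: [479.8, -304.2, 177.8]
eef_rot: [3.141, -0.0, 1.57]
wrist_force: [0.1, -0.1, 0.2]
finger_gap: 70.6
```

```bash
python3 -c "
from h import *
go(479.7,-304.8,40,1.571)
s=manip.read_state();print(s['eef_pos'])"
```

```text
after turn -0.001 shift cm [-6.000e-02 -1.000e-02  1.378e+01] dist 138.0 t 39.18 F [ 0.1 -0.1  0.2]
[ 479.83008235 -304.21981466  177.80385128]
```

arm_command(
  steps=[
    [0.75, [-0.05, 0, 3.5], 0],
    [0.75, [0, 0, 3.5], 0],
    [0.75, [0, 0, 3.0], 0],
    [0.75, [0, 0, 2.2], 0],
    [0.75, [0, 0, 1.4], 0],
  ],
)

```text
clock: 39.6
eef_pos: [479.4, -303.3, 39.3]
eef_rot: [-3.139, -0.002, 1.572]
wrist_force: [0.7, 0.1, 0.8]
finger_gap: 70.8
```

arm_command(
  steps=[
    [0.5, [0, 0, 0], 0],
    [0.5, [0, 0, 0], 0],
    [0.5, [0, 0, 0], 0],
    [0.5, [0, 0, 0], 0],
    [0.4, [0, 0, 0], 0],
  ],
)

```text
clock: 40.02
eef_pos: [480.4, -305.1, 42.7]
eef_rot: [3.14, 0.001, 1.57]
wrist_force: [-0.4, 2.2, 3.9]
finger_gap: 55.5
```

arm_command(
  steps=[
    [0.4, [0, 0, -1], 0],
    [0.4, [0, 0, -2.5], 0],
    [0.4, [0, 0, -3.5], 0],
    [0.4, [0, 0, -3.5], 0],
    [0.4, [0, 0, -2.8], 0],
  ],
)

```text
clock: 40.43
eef_pos: [479.8, -305.2, 178.0]
eef_rot: [3.14, 0.001, 1.57]
wrist_force: [-0.0, -0.1, -3.2]
finger_gap: 55.7
```

```bash
python3 -c "
from h import *
s=manip.read_state();print(s['eef_pos'],s['eef_rot'],s['finger_gap'])
go(512.6,-75.4,175,1.47)"
```

```text
[ 479.84606619 -305.22822367  178.04458262] [3.13990472e+00 1.39173154e-03 1.56993067e+00] 55.70450538018637
after turn 0.1 shift cm [23.2   0.95  0.3 ] dist 232.0 t 40.43 F [-0.  -0.1 -3.2]
```

arm_command(
  steps=[
    [0.4, [0, 0, 0], 0.1],
    [0.4, [2.9, 0.12, 0], 0],
    [0.4, [2.9, 0.12, 0], 0],
    [0.4, [2.9, 0.12, 0], 0],
    [0.4, [2.9, 0.12, 0], 0],
  ],
)

```text
clock: 40.85
eef_pos: [496.0, -189.0, 175.3]
eef_rot: [3.141, 0.0, 1.469]
wrist_force: [0.1, -0.5, -3.7]
finger_gap: 55.7
```

arm_command(
  steps=[
    [0.4, [2.9, 0.12, 0], 0],
    [0.4, [2.9, 0.12, 0], 0],
    [0.4, [2.9, 0.12, 0], 0],
    [0.4, [2.9, 0.12, 0], 0],
    [0.4, [0, 0, 0], 0],
  ],
)

```text
clock: 41.27
eef_pos: [512.9, -71.4, 175.4]
eef_rot: [3.141, -0.001, 1.473]
wrist_force: [0.3, 0.3, -2.8]
finger_gap: 56.0
```

arm_command(
  steps=[
    [0.4, [0, 0, 0], 0],
    [0.4, [0, 0, 0], 0],
    [0.4, [0, 0, 0], 0],
  ],
)

```text
clock: 41.52
eef_pos: [512.6, -76.1, 174.8]
eef_rot: [3.141, 0.0, 1.469]
wrist_force: [0.5, -0.3, -2.8]
finger_gap: 55.5
```

```bash
python3 -c "
from h import *
s=manip.read_state();print(s['eef_pos'],s['eef_rot'],s['finger_gap'])
go(512.6,-75.4,60,1.47)"
```

```text
[512.59492697 -76.14924939 174.7742652 ] [3.14136019e+00 2.33211154e-04 1.46900102e+00] 55.51513001028139
after turn -0.001 shift cm [ 7.000e-02 -1.000e-02  1.148e+01] dist 115.0 t 41.52 F [ 0.5 -0.3 -2.8]
```

arm_command(
  steps=[
    [0.4, [0, 0, 3.5], 0],
    [0.4, [0, 0, 3.5], 0],
    [0.4, [0, 0, 2.2], 0],
    [0.4, [0, 0, 1.2], 0],
    [0.4, [0, 0, 0.6], 0],
  ],
)

```text
clock: 41.93
eef_pos: [511.7, -76.1, 62.6]
eef_rot: [-3.139, -0.0, 1.469]
wrist_force: [0.8, 1.2, -4.3]
finger_gap: 55.8
```

arm_command(
  steps=[
    [0.4, [0, 0, 0.2], 0],
    [0.4, [0, 0, 0.15], 0],
    [0.4, [0, 0, 0.1], 0],
    [0.4, [0, 0, 0], 0],
    [0.4, [0, 0, 0], 0],
  ],
)

```text
clock: 42.35
eef_pos: [513.0, -75.4, 60.7]
eef_rot: [3.14, 0.0, 1.47]
wrist_force: [0.1, -0.3, -3.9]
finger_gap: 56.1
```

arm_command(
  steps=[
    [0.4, [0, 0, 0.15], 0],
    [0.4, [0, 0, 0.1], 0],
    [0.4, [0, 0, 0], 0],
    [0.4, [0, 0, 0], 0],
  ],
)

```text
clock: 42.68
eef_pos: [512.7, -75.2, 57.4]
eef_rot: [-3.142, 0.0, 1.47]
wrist_force: [-0.3, -0.1, -3.6]
finger_gap: 56.0
```

arm_command(
  steps=[
    [0.4, [0, 0, 0.1], 0],
    [0.4, [0, 0, 0], 0],
    [0.4, [0, 0, 0], 0],
  ],
)

```text
clock: 42.93
eef_pos: [512.9, -75.3, 56.7]
eef_rot: [3.141, 0.0, 1.47]
wrist_force: [-1.1, 1.4, 1.0]
finger_gap: 56.2
```

arm_command(
  steps=[
    [0.75, [0, 0, 0], 0],
    [0.75, [0, 0, 0], 0],
    [0.75, [0, 0, 0], 0],
    [0.75, [0, 0, 0], 0],
    [0.75, [0, 0, -1], 0],
  ],
)

```text
clock: 43.35
eef_pos: [511.8, -75.1, 65.3]
eef_rot: [-3.139, -0.0, 1.47]
wrist_force: [-0.7, -0.1, 0.0]
finger_gap: 70.6
```

arm_command(
  steps=[
    [0.75, [0, 0, -2.5], 0],
    [0.75, [0, 0, -3.5], 0],
    [0.75, [0, 0, -3.5], 0],
    [0.75, [0, 0, -2.5], 0],
    [0.75, [0, 0, 0], 0],
  ],
)

```text
clock: 43.77
eef_pos: [514.5, -75.6, 192.6]
eef_rot: [3.133, 0.001, 1.47]
wrist_force: [0.6, 0.5, 0.8]
finger_gap: 70.3
```

arm_command(
  steps=[
    [0.75, [-2.9, -0.4, 0], 0],
    [0.75, [-2.9, -0.4, 0], 0],
    [0.75, [-2.9, -0.4, 0], 0],
    [0.75, [-2.9, -0.4, 0], 0],
    [0.75, [-2.9, -0.4, 0], 0],
  ],
)

```text
clock: 44.18
eef_pos: [477.6, -218.7, 186.6]
eef_rot: [-3.142, -0.0, 1.47]
wrist_force: [0.4, -0.0, 0.4]
finger_gap: 70.6
```

arm_command(
  steps=[
    [0.75, [-2.5, -1.5, 0], 0],
    [0.75, [-2.5, -1.5, 0], 0],
    [0.75, [-2.5, -1.5, 0], 0],
    [0.75, [0, 0, 0], 0],
    [0.75, [0, 0, 0], 0],
  ],
)

```text
clock: 44.6
eef_pos: [425.2, -288.3, 186.5]
eef_rot: [-3.141, -0.0, 1.468]
wrist_force: [1.0, 1.3, 0.4]
finger_gap: 71.0
```

```bash
python3 chk.py 6
```

```text
scene can dot 320 [539.8 306.6  81.6]
scene plate [array([540.9, 305.5]), np.float64(43.6)]
scene tin red 474 [523.5  17.5 106.4] bb [522.   16.8] [55. 54.]
scene tin yellow 414 [513.2 -71.6 106.2] bb [511.9 -72.9] [56. 55.]
scene tin green 530 [531.4 106.5 106.6] bb [530.4 106.2] [54. 52.]
top can dot 156 [539.6 305.5  82.2]
top plate [array([540.4, 304.5]), np.float64(44.9)]
top tin red 477 [522.4  13.7 107.7] bb [522.5  13.3] [52. 54.]
top tin yellow 494 [511.2 -75.6 107.5] bb [511.6 -75.3] [55. 53.]
top tin green 352 [529.1 105.9 107.9] bb [531.1 105.1] [52. 47.]
```

View pics/scene6.png

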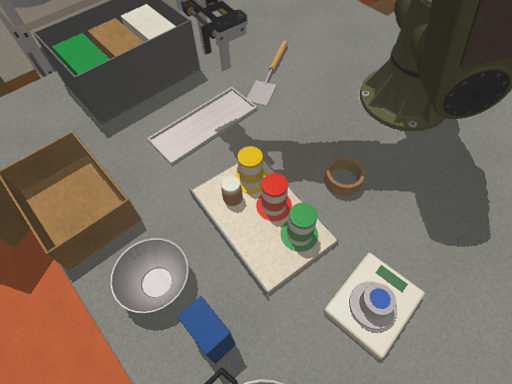

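View pics/top6.png

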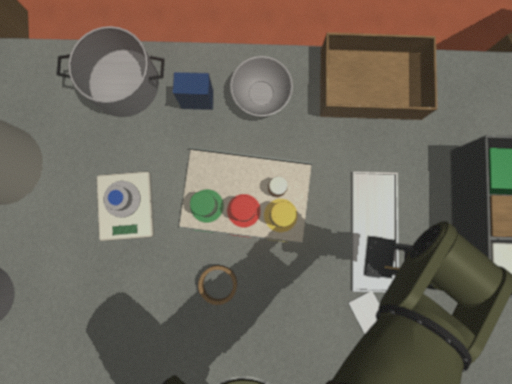

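The tins stand on their own spots: in the top view green is at (206,205), red at (243,210) and yellow at (283,214). The can is on the plate at (117,198) and the tray is empty. I'll check that the jar hasn't moved, then hand in.

```bash
python3 - <<'E'
from h import *
for n in('scene','top'):
  for t in('2','6'):
    z=np.load(f'pics/{n}{t}.npz');P=cloud(n,z['d']);m=(P[...,2]>70)&(P[...,2]<88)&(abs(P[...,1]+60)<40)&(P[...,0]>545)&(P[...,0]<640)
    print(n,t,m.sum(),P[m].mean(0).round(1))
print(manip.sign_off())
E
```

```text
scene 2 266 [579.4 -60.4  77.5]
scene 6 263 [579.6 -60.3  77.4]
top 2 259 [577.8 -65.4  79.2]
top 6 258 [577.8 -65.5  79. ]
the job is handed in; nothing more can be done
None
```

I moved the three tins onto the tray, and with all three there I put the can on the scale plate. Then I stood each tin back on the spot of its own colour. I handed the job in at about 45 s of the 136 s allowed, with the gripper clear of everything.

The last pictures and measurements showed:

| Item | Distance from target |
|---|---|
| Red tin | about 0.6 mm |
| Yellow tin | about 1 mm |
| Green tin | about 1.1 mm |
| Can on plate | about 1.5 mm |

- **Standing and jar:** All three tins and the can stood upright, and the tray was empty. The jar's position was unchanged to within 0.2 mm, measured from when all the tins were on the tray until the end.
- **Camera disagreement:** The two cameras differ by up to about 4 mm along the row, so I averaged them. The distances above are good to about 2 mm.
- **One hard touchdown:** The yellow tin was set on the tray harder than I meant, with about 32 N vertical at the wrist (about 36 N in all), because the arm dipped lower than commanded. That is under the 120 N wrist limit, and I saw no harm from it. I ended the later descents in smaller steps, and the highest force I then read was about 17 N.

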